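# Set the ingredient station straight

## Robot

A 6-joint arm with a two-finger parallel gripper is mounted at the origin on the work surface. World frame = base frame: x ahead of the robot, y to its left, z up, the work surface at z = 0. Lengths are in mm, angles in rad, forces in N, time in s.
With the tool pointing down it reaches from about 400 to 825 mm from the base axis. Payload 7 kg.
Tool frame: the origin (TCP) lies midway between the tips of the shut fingers; the grasp point (between the pads) lies bot.grip_point_offset behind it (bot.grip_point_offset is the distance from the TCP to the grasp point, in mm); z points along the fingers, y is the direction in which the jaws open and shut (so a half turn about z gives the same grasp; the last joint's range is limited). The gripper opens to 85 mm and grips with 20 to 120 N. Pads are 22 mm wide; open, the fingers measure 114 mm over their backs; the gripper's body (76 mm by 85 mm) begins 54 mm behind the grasp point. The pads swing forward as they close: fully open they stand 13 mm farther back than shut.
Start: joints at [1.618, 0.359, 0.012, 0, -1.224, -0.288], TCP at [160.984, 655.499, 199.202] pointing down, gripper open.
Joint ranges: [-3.07, 3.07], [-1.43, 2.12], [-1.02, 1.25], [-3.03, 1.67], [-3.05, -0], [-3.03, 3.03]. Speed limits (rad/s): [2.39, 2.39, 3.01, 3.14, 3.14, 3.14].

## Interface

Orientations are given as a rotation vector (axis times angle).
In Python, from plant import bot, vision gives the robot as it stands.
- The arm moves only by the tool servo_tool, never from a script. Its argument "targets" is a list that holds one entry, the list of rows, each a list of 7 numbers: the shift along the tool's x, y, z in m, then the turn, a rotation vector about the tool's x, y, z in degrees, then the opening, from 0 (shut) to 1 (fully open). In form: [[[dx, dy, dz, wx, wy, wz, claw], ...]]. A call has 1 to 20 rows; each row is the pose to reach, as a shift and turn from the pose commanded when the call began, along the tool's axes at that moment; what a row does not reach only later rows make up. A row lasts 1/12 s, in which the tool goes at most 41.7 mm and 7.16 degrees, less where a joint would pass 70% of its speed; a pose out of reach is approached as far as the arm can. A call with a gripper value outside its range is refused whole. The fingers move at their own pace and stop on an object; the grip force is fixed at half the most. Time passes only in rows, so rows that repeat a pose let the fingers close. It gives the time, the measured TCP pose, the force and the opening at its end, in the units of the state.
- bot.read_state(): the state, without advancing time (a new reading comes with each control period).
- vision.capture(name): name is "scene" or "side" or "wrist"; returns the picture (480x640x3 uint8, red, green, blue); there is no depth.
- vision.get_calibration(name): a dict with "fx", "fy", "cx", "cy" (pixels), "cam_to_world" (4x4, takes a point from camera to world coordinates). Camera axes: x right, y up, looking along -z (the intrinsics and any distortion apply to the point x, -y, -z); pixel columns grow to the right and rows downward; lengths in mm; the calibration is good to about 2 mm. A picture is of the moment at which its call begins: read the wrist's pose just before it. get_calibration takes no time and is no camera call; for the wrist camera it gives the pose at the moment of the call.
- bot.job_done(): hands the job in, once; it reports no verdict.
The state is a dict: "clock": time; "joint_pos": joint angles; "joint_vel": joint speeds; "joint_torque": joint torques, N m; "tool_pos": TCP position; "ee_rot": TCP orientation; "wrist_force": force on the tool from outside, world axes, zero at the start; "torque": the same for the moment, N m; "width": opening from 0.0 (shut) to 1.0 (fully open).
Only numpy, scipy, OpenCV 4.12 (cv2) and the standard library are available. Lean on these libraries where they do the work, as an engineer would, in place of code of your own. Each camera call takes 0.05 s, during which the arm holds its last target.

## Task

The three lidded tubs stand on each other's mats: move each one to the middle of the mat that matches its lid colour, keeping them upright; the yellow mat is free for parking one on the way. Only when all three tubs are home, take the orange divider panel from its white stand and slide it down into the aluminium guides on the station until it is fully seated, then let go.

Things in the scene. Friction and masses are not known exactly. Their poses are not given: they have to be found in the camera images.
- tub_red_center (a point): Centre, half-way up, of a loose upright round tub, white with a red lid: 56 mm diameter (lid 58 mm), 64 mm high (lid the top 14 mm), 0.17 to 0.35 kg; z axis up along the tub. It may be gripped round the body or lid from any side. At the start it stands on the mat of another colour.
- tub_green_center (a point): Centre, half-way up, of a loose upright round tub, white with a green lid: 56 mm diameter (lid 58 mm), 64 mm high (lid the top 14 mm), 0.17 to 0.35 kg; z axis up along the tub. It may be gripped round the body or lid from any side. At the start it stands on the mat of another colour.
- tub_blue_center (a point): Centre, half-way up, of a loose upright round tub, white with a blue lid: 56 mm diameter (lid 58 mm), 64 mm high (lid the top 14 mm), 0.17 to 0.35 kg; z axis up along the tub. It may be gripped round the body or lid from any side. At the start it stands on the mat of another colour.
- mat_red: Red round mat, 90 mm diameter, 3 mm thick, origin at the centre of its underside (top 3 mm above it); place of the tub with the red lid; fixed on the black station board (520 x 130 mm, 6 mm thick). The coloured mats lie in a row along it, 200 mm apart, in any order; the guides stand mid-way between two of them, a white spoon rest (18 mm high) in the other gap.
- mat_green: Green round mat, 90 mm diameter, 3 mm thick, origin at the centre of its underside (top 3 mm above it); place of the tub with the green lid; fixed on the station board like the red mat.
- mat_blue: Blue round mat, 90 mm diameter, 3 mm thick, origin at the centre of its underside (top 3 mm above it); place of the tub with the blue lid; fixed on the station board like the red mat.
- mat_spare: Yellow round mat, 90 mm diameter, 3 mm thick, fixed on the table nearer the robot, empty at the start: free parking spot for a tub. Origin at the centre of its underside.
- panel_handle (a point): Centre of the black handle bar (70 mm along local x, 12 mm thick along y, 24 mm high) on top of the loose orange panel, 120 mm wide (x), 4 mm thick (y), 0.1 kg, lower edge 90 mm below this point. Grip the handle across its thickness. Either way round fits. Starts upright in a fixed white stand (140 x 50 mm, 40 mm high, slot 6 mm, panel edge 8 mm above the table): lift straight up 40 mm.
- guides: Fixed aluminium guides: two upright channels facing each other along local x, on a sill; panel plane = local x-z. Origin at underside centre, z up. Slots 7 mm wide (y), mouths flared from 60 to 70 mm above the origin, slot ends 127 mm apart (x). Sill top 5 mm above the origin, so the seated panel's handle centre is 95 mm above it. Overall 139 x 17 x 70 mm.
Things that resemble listed ones, but are neither listed nor needed, are in the scene too. Of the things shaped like the part that bears panel_handle, the orange one is meant.

How it is judged (in metres and radians):
On the way, in this order (a step that is already met when the one before it is completed fails the run):
1. all three tubs stand upright on the mats of their own lid colour (the panel not yet seated) (horizontal distance between tub_red_center and mat_red below 0.015 m and z of tub_red_center in the frame of mat_red between 0.03 and 0.04 m and angle between each of tub_red_center, tub_green_center, tub_blue_center's own z axis and vertical below 0.12 rad and horizontal distance between tub_green_center and mat_green below 0.015 m and z of tub_green_center in the frame of mat_green between 0.03 and 0.04 m and horizontal distance between tub_blue_center and mat_blue below 0.015 m and z of tub_blue_center in the frame of mat_blue between 0.03 and 0.04 m), for 0.2 s.
2. the panel is seated in the guides, with the tubs still home (all of step 1 and horizontal distance between panel_handle and guides below 0.01 m and z of panel_handle in the frame of guides between 0.088 and 0.099 m and angle between the x axis of panel_handle and the x axis of guides, either way round below 0.1 rad and angle between panel_handle's own z axis and vertical below 0.12 rad), for 0.2 s.
At the end, for the whole second after the job is handed in: Each tub stands upright on the mat of its lid's colour, its centre within 15 mm of the mat's centre; the panel stands in the guides, down on the sill to within 4 mm, upright and in line with them; everything is at rest (all of step 2 and linear speed of each of tub_red, tub_green, tub_blue, panel below 0.02 m/s); the robot touches nothing.
It fails at once if a tub is tipped over (leans more than 0.7 rad) (angle between any of tub_red_center, tub_green_center, tub_blue_center's own z axis and vertical above 0.7 rad).
It also fails if it takes over 125 s, if anything falls off the work surface, if the arm or the gripper's body presses on something with over 40 N, if the wrist force passes 120 N, or if a joint passes its speed limit or range.

## Working session

There is one attempt and no reset: what is moved stays moved. The work goes in short steps, Python scripts to look and compute and a tool call to move; the robot and the scene stay as the last step left them, time stands still between calls to the robot, and variables do not carry over. Pictures are saved under pics/ and viewed, and the job is handed in when it is done.

Besides the shell and the picture viewer there is one more tool, called after "Emit:" as a command line: name --argument value ..., lists and objects as JSON in quotes. servo_tool: Moves the arm, as the interface text tells. Its arguments: {"type":"object","properties":{"targets":{"type":"array","items":{"type":"array","items":{"type":"array","items":{"type":"number"}}}}},"required":["targets"]}

```bash
ls; mkdir -p pics
python3 - <<'E'
from plant import bot, vision
import cv2,json
print(bot.read_state(), bot.grip_point_offset)
for n in ["scene","side","wrist"]:
    c=vision.get_calibration(n); print(n,c)
    im=vision.capture(n); cv2.imwrite(f"pics/{n}0.png",im[:,:,::-1])
E
```

```text
pics
{'clock': 0.0, 'joint_pos': array([ 1.61811834e+00,  3.59386081e-01,  1.10655821e-02, -2.93968043e-04,
       -1.22411877e+00, -2.88089000e-01]), 'joint_vel': array([-9.69288070e-04, -1.35848047e-03, -2.36632978e-05, -1.41905665e-04,
        1.28347732e-03, -5.02707705e-04]), 'joint_torque': array([-1.88773622e-03, -5.83322096e+01,  2.93417215e+01,  6.93655193e+00,
       -5.99930529e-03,  1.07800563e-06]), 'tool_pos': array([160.88363429, 655.00050843, 198.27730707]), 'ee_rot': array([ 3.11718301e+00, -3.77239025e-01,  2.70381221e-06]), 'wrist_force': array([ 0.50420986, -0.31255294,  0.86263646]), 'torque': array([-0.06592793, -0.02148968,  0.00787813]), 'width': 0.9964819727972185} 18.700000000000003
scene {'fx': 476.03761424864916, 'fy': 476.03761424864916, 'cx': 318.50528566455245, 'cy': 231.84080582838368, 'cam_to_world': array([[-8.31671819e-02, -6.91565672e-01,  7.17509680e-01,
         1.00145322e+03],
       [ 9.96395433e-01, -4.56313316e-02,  7.15117009e-02,
         3.34221742e+01],
       [-1.67141153e-02,  7.20870795e-01,  6.92867906e-01,
         5.85376041e+02],

[... 318 characters left out ...]
-6.22188894e-01,  7.06535488e-01,
         5.79091103e+02],
       [-2.18487991e-02,  7.55452344e-01,  6.54839206e-01,
         6.37422943e+02],
       [ 0.00000000e+00,  0.00000000e+00,  0.00000000e+00,
         1.00000000e+00]])}
wrist {'fx': 409.03637915350515, 'fy': 409.03637915350515, 'cx': 323.34898328351335, 'cy': 239.47826644964425, 'cam_to_world': array([[-2.37825539e-01,  9.38296364e-01,  2.51075578e-01,
         2.24790339e+02],
       [-9.71307273e-01, -2.30033218e-01, -6.03895627e-02,
         6.38537172e+02],
       [ 1.09241592e-03, -2.58233715e-01,  9.66081857e-01,
         3.72602188e+02],
       [ 0.00000000e+00,  0.00000000e+00,  0.00000000e+00,
         1.00000000e+00]])}
```

View pics/scene0.png

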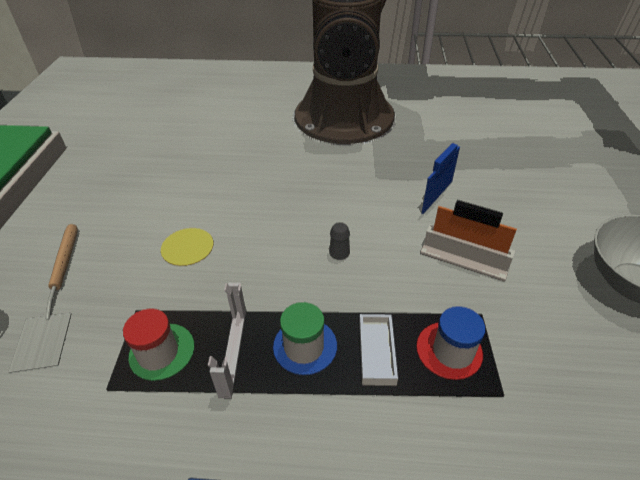

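View pics/side0.png

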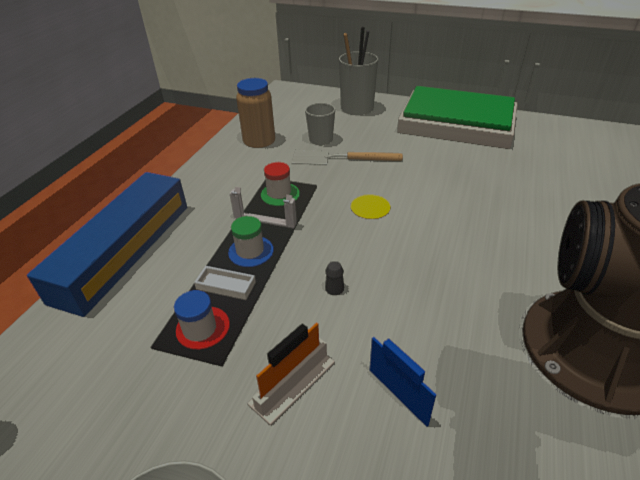

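View pics/wrist0.png

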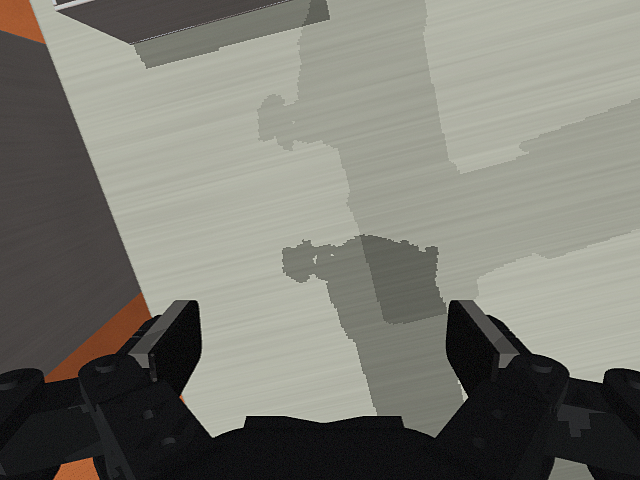

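The scene and side views show these layouts:

| Object | Scene pixel | Note |
|---|---|---|
| Red-lid tub | (147,340) | on the green mat |
| Green-lid tub | (303,335) | on the blue mat |
| Blue-lid tub | (458,338) | on the red mat |
| Guides | (230,345) | between the green and blue mats |
| Orange panel in stand | (470,240) | – |
| Blue decoy panel | (440,180) | close to the stand |
| Yellow mat | (187,246) | empty |

Next I measure positions.

```bash
cat > h.py <<'E'
import numpy as np, cv2
from scipy.optimize import least_squares
from plant import bot, vision
def proj(c,P):
    P=np.atleast_2d(P).astype(float); M=np.linalg.inv(c["cam_to_world"])
    q=P@M[:3,:3].T+M[:3,3]
    return np.c_[c["fx"]*q[:,0]/-q[:,2]+c["cx"], -c["fy"]*q[:,1]/-q[:,2]+c["cy"]]
def back(c,uv,z):
    uv=np.atleast_2d(uv).astype(float)
    d=np.c_[(uv[:,0]-c["cx"])/c["fx"],-(uv[:,1]-c["cy"])/c["fy"],-np.ones(len(uv))]
    M=c["cam_to_world"]; d=d@M[:3,:3].T; o=M[:3,3]
    return o+d*((z-o[2])/d[:,2])[:,None]
HUE={'red':[(0,8),(172,180)],'green':[(50,75)],'blue':[(100,125)],'yellow':[(24,36)],'orange':[(6,18)]}
def mask(im,col,smin=120,vmin=50):
    h=cv2.cvtColor(np.ascontiguousarray(im),cv2.COLOR_RGB2HSV); m=np.zeros(im.shape[:2],bool)
    for a,b in HUE[col]: m|=(h[...,0]>=a)&(h[...,0]<=b)
    return m&(h[...,1]>=smin)&(h[...,2]>=vmin)
def comps(m,amin=60):
    n,l,s,ce=cv2.connectedComponentsWithStats(m.astype(np.uint8))
    return [(s[i],ce[i],l==i) for i in range(1,n) if s[i,4]>=amin]
def circ(x,y,r,z,n=72):
    t=np.linspace(0,2*np.pi,n,endpoint=False); return np.c_[x+r*np.cos(t),y+r*np.sin(t),np.full(n,z)]
def hull_fit(c,m,x0,r,z1,z2):
    "fit vertical cylinder silhouette to mask's contour"
    cs,_=cv2.findContours(m.astype(np.uint8),cv2.RETR_EXTERNAL,cv2.CHAIN_APPROX_NONE)
    k=max(cs,key=len)[:,0,:].astype(float)
    def f(p):
        H=cv2.convexHull(proj(c,np.r_[circ(*p,r,z1),circ(*p,r,z2)]).astype(np.float32))
        return np.array([cv2.pointPolygonTest(H,tuple(map(float,q)),True) for q in k])-0.4
    s=least_squares(f,x0,loss='soft_l1',diff_step=1e-4); return s.x,np.sqrt(np.mean(s.fun**2))
E
python3 - <<'E'
from h import *
for n in ["scene","side"]:
    c=vision.get_calibration(n); im=cv2.imread(f"pics/{n}0.png")[:,:,::-1]
    for col in HUE:
        for s,ce,m in comps(mask(im,col)): print(n,col,s,ce.round(1),back(c,ce,9)[0].round(0),back(c,ce,70)[0].round(0))
E
```

```text
scene red [ 123  309   47   41 1504] [146.  328.9] [ 624. -259.    9.] [ 664. -228.   70.]
scene red [ 416  322   67   58 1405] [443.1 356.6] [639. 164.   9.] [677. 150.  70.]
scene green [   0  126   49   56 1471] [ 16.4 145.2] [ 175. -711.    9.] [ 262. -633.   70.]
scene green [ 280  303   44   40 1316] [301.7 321.8] [595. -35.   9.] [638. -28.  70.]
scene green [ 129  324   65   57 1164] [168.7 356.7] [ 666. -212.    9.] [ 702. -186.   70.]
scene blue [ 422  144   38   69 1102] [440.5 174.9] [226. 202.   9.] [308. 184.  70.]
scene blue [ 439  307   47   41 1497] [461.6 326.9] [588. 196.   9.] [632. 179.  70.]
scene blue [ 273  324   64   51 1249] [306.6 354.6] [649. -22.   9.] [686. -16.  70.]
scene yellow [ 161  229   52   37 1479] [186.5 246.5] [ 455. -248.    9.] [ 513. -218.   70.]
scene orange [ 433  206   84   47 1820] [473.7 230.4] [383. 243.   9.] [449. 221.  70.]
side red [121 146  30  28 214] [134.5 160.5] [1074. -244.    9.] [ 994. -164.   70.]
side red [264 162  26  18 374] [276.4 170.7] [ 705. -312.    9.] [ 660. -226.   70.]
side red [ 60 166  71  63 707] [ 96.5 192
[... 717 characters left out ...]
 blue [174 290  37  32 899] [192.2 305.4] [668. 138.   9.] [627. 181.  70.]
side blue [ 370  337   66   89 2820] [402.2 377.8] [285. 162.   9.] [282. 203.  70.]
side yellow [351 195  40  24 763] [370.2 206.5] [ 446. -241.    9.] [ 427. -162.   70.]
side orange [344  33   7  31  71] [347.2  46.9] [  803. -1205.     9.] [  749. -1032.    70.]
side orange [237  91  33  34 273] [250.  101.2] [ 946. -653.    9.] [ 878. -534.   70.]
side orange [    0   102   238   233 15022] [ 94.7 192.3] [1075.  -95.    9.] [995. -30.  70.]
side orange [348 153  54   7 243] [376.5 155.3] [ 489. -457.    9.] [ 465. -357.   70.]
side orange [ 256  323   63   75 1319] [287.4 362.2] [461. 193.   9.] [441. 230.  70.]
```

```bash
cat >> h.py <<'E'
def tubhull(c,p,zb=9,grow=0):
    return cv2.convexHull(proj(c,np.r_[circ(*p,28+grow,zb),circ(*p,29+grow,zb+64)]).astype(np.float32))
def mat_pts(c,m,tubs,z,r,guess,extra=None):
    cs,_=cv2.findContours(m.astype(np.uint8),cv2.RETR_EXTERNAL,cv2.CHAIN_APPROX_NONE)
    k=max(cs,key=len)[:,0,:].astype(float)
    for t in tubs:
        H=tubhull(c,t); k=np.array([q for q in k if cv2.pointPolygonTest(H,tuple(map(float,q)),True)<-3])
    return back(c,k,z)[:,:2]
E
cat > meas.py <<'E'
from h import *
def near(im,col,uv):
    return min(comps(mask(im,col),60),key=lambda s:np.hypot(*(s[1]-uv)))[2]
def mats_lids(n,im,c,lid,matg,sgn=1):
    T={}
    for col,g in lid.items():
        T[col],e=hull_fit(c,near(im,col,proj(c,[*g,66])[0]),g,29,59,73); print(n,'lid',col,T[col].round(1),round(e,2))
    pts={k:mat_pts(c,near(im,k,proj(c,[*g,9])[0]),T.values(),9,45,g) for k,g in matg.items()}
    return T,pts
if __name__=="__main__":
    lid={'red':(660,-228),'green':(638,-28),'blue':(630,180)}
    mg={'green':(660,-225),'blue':(635,-20),'red':(620,175)}
    for n in ["scene","side"]:
        c=vision.get_calibration(n); im=cv2.imread(f"pics/{n}0.png")[:,:,::-1]
        T,pts=mats_lids(n,im,c,lid,mg)
        for k,p in pts.items():
            s=least_squares(lambda q:np.hypot(*(p-q).T)-44.5,mg[k],loss='soft_l1'); print(n,'mat',k,s.x.round(1),len(p),np.sqrt(np.mean(s.fun**2)).round(2))
        idx={'green':-1,'blue':0,'red':1}
        def f(q): return np.concatenate([np.hypot(*(p-(q[:2]+200*idx[k]*np.array([np.cos(q[2]),np.sin(q[2])]))).T)-44.5 for k,p in pts.items()])
        s=least_squares(f,[638,-20,1.6],loss='soft_l1'); print(n,'row',s.x.round(4),np.sqrt(np.mean(s.fun**2)).round(2))
        my=near(im,'yellow',proj(c,[455,-245,3])[0]); k=mat_pts(c,my,[],3,45,None)
        s=least_squares(lambda q:np.hypot(*(k-q).T)-44.5,(455,-245),loss='soft_l1'); print(n,'yellow',s.x.round(1))
E
python3 meas.py
```

```text
scene lid red [ 660.1 -230.3] 0.94
scene lid green [633.3 -28.1] 1.79
scene lid blue [627.4 179.5] 1.22
scene mat green [ 656.6 -225.7] 127 3.22
scene mat blue [634.3 -26.3] 124 0.51
scene mat red [626.6 173.3] 124 0.61
scene row [640.7558 -26.1754   1.6462] 3.16
scene yellow [ 448.1 -250.8]
side lid red [ 663.3 -232. ] 0.79
side lid green [642.5 -37.7] 2.5
side lid blue [630. 177.] 1.04
side mat green [ 657.1 -226.1] 33 2.07
side mat blue [634.5 -27. ] 95 8.69
side mat red [625.1 174.3] 98 0.78
side row [636.2101 -25.9961   1.6283] 6.18
side yellow [ 448.3 -250.5]
```

```bash
python3 - <<'E'
import cv2,numpy as np
a=cv2.imread('pics/scene0.png'); b=cv2.imread('pics/side0.png')
cv2.imwrite('pics/z1.png',np.vstack([cv2.resize(a[190:290,400:540],None,fx=4,fy=4)[:,:],cv2.resize(a[275:405,190:280][:65],(560,200*2//2))]))
cv2.imwrite('pics/z2.png',cv2.resize(a[275:405,170:290],None,fx=4,fy=4))
cv2.imwrite('pics/z3.png',cv2.resize(b[310:430,230:350],None,fx=4,fy=4))
E
python3 - <<'E'
from meas import *
lid={'red':(660,-230),'green':(634,-28),'blue':(629,178)}
mg={'green':(657,-226),'blue':(634,-26.5),'red':(626,173.5)}
col={'red':(0,0,255),'green':(0,255,0),'blue':(255,0,0)}
out=[]
for n in ["scene","side"]:
    c=vision.get_calibration(n); im=cv2.imread(f"pics/{n}0.png")
    box=(100,290,400,120) if n=="scene" else (150,140,170,230)
    x,y,w,h=box; k=800//w if n=="scene" else 2.6
    z=cv2.resize(im[y:y+h,x:x+w],None,fx=k,fy=k)
    def dr(P,cl):
        q=(proj(c,P)-[x,y]+.5)*k; cv2.polylines(z,[q.astype(int)],True,cl,1)
    for m in mg: dr(circ(*mg[m],45,9),(255,255,255)); 
    for m in lid: dr(circ(*lid[m],29,73),(255,255,0)); dr(circ(*lid[m],29,59),(0,255,255))
    cv2.imwrite(f"pics/ov_{n}.png",z)
E
```

```text
(no output)
```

View pics/ov_scene.png

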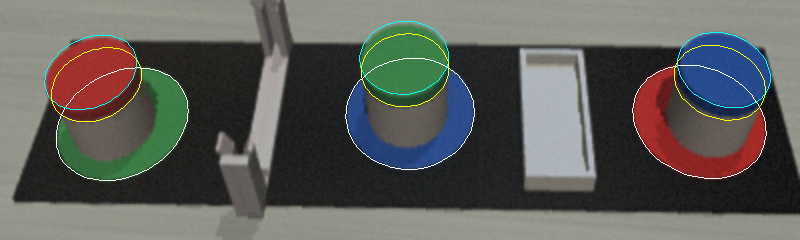

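View pics/ov_side.png

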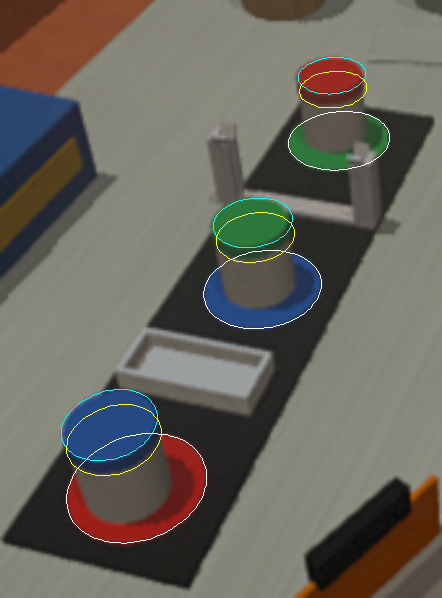

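View pics/z1.png

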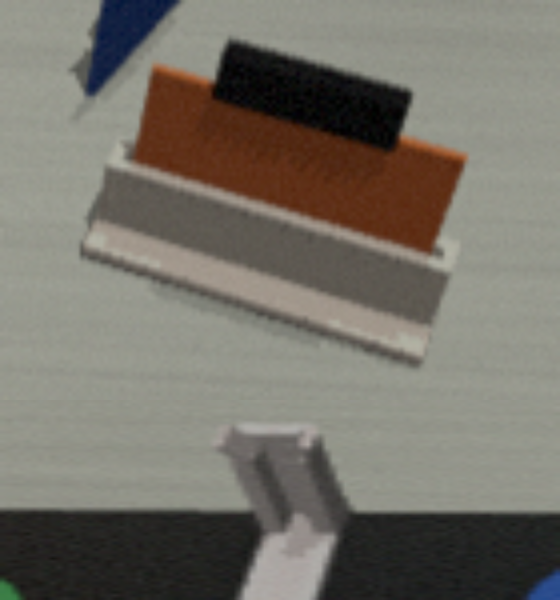

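View pics/z2.png

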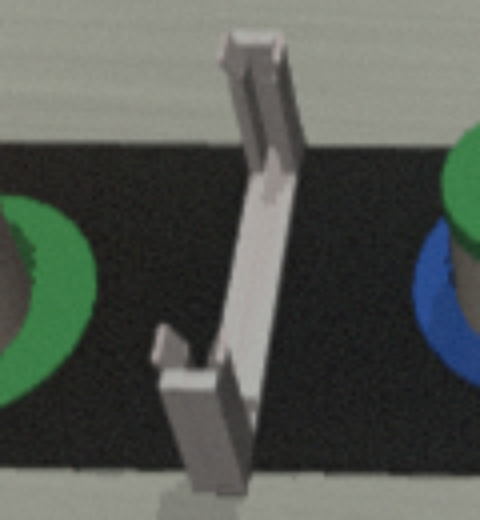

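View pics/z3.png

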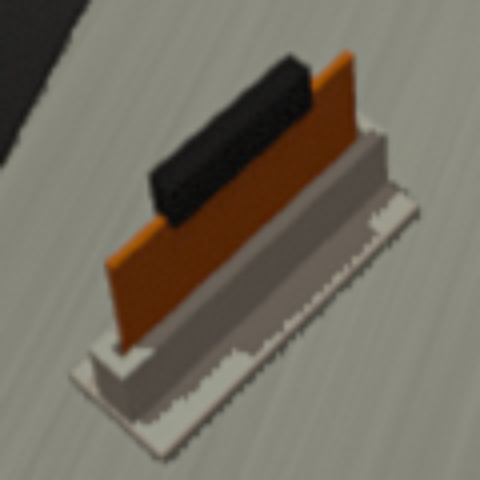

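Overlay check: both cameras agree on the mat positions within about 1 mm. They put green at (657,-226), blue at (634,-27) and red at (626,174). The mats are slightly scattered across the board. Next I make a helper that works out shifts in tool axes, and go to a view pose.

```bash
cat > mv.py <<'E'
import numpy as np, json,sys,os
from scipy.spatial.transform import Rotation as Ro
F='cmd.json'
def load():
    if os.path.exists(F): d=json.load(open(F)); return np.array(d['p']),Ro.from_rotvec(d['r'])
    return np.array([160.984,655.499,199.202]),Ro.from_rotvec([3.11718,-0.377239,0])
def down(yaw): return Ro.from_euler('z',yaw,degrees=True)*Ro.from_rotvec([np.pi,0,0])
def rel(p,yaw):
    p0,R0=load(); s=R0.inv().apply(np.array(p)-p0); w=(R0.inv()*down(yaw)).as_rotvec(degrees=True)
    return s/1000,w
def commit(row):  # apply row executed
    p0,R0=load(); p=p0+R0.apply(np.array(row[:3])*1000); R=R0*Ro.from_rotvec(row[3:6],degrees=True)
    json.dump({'p':p.tolist(),'r':R.as_rotvec().tolist()},open(F,'w')); print('cmd',p.round(2),R.as_rotvec().round(4))
E
python3 -c "
from mv import *
print(rel([560,-80,200],0))"
```

```text
(array([5.62946630e-01, 6.19083322e-01, 3.40661502e-04]), array([ 9.58594468e-02,  8.45047739e-16, -1.38006769e+01]))
```

Emit:
servo_tool --targets '[[[0.28, 0.31, 0, 0, 0, -6.9, 1], [0.28, 0.31, 0, 0, 0, -6.9, 1], [0.28, 0.31, 0, 0, 0, -6.9, 1], [0.28, 0.31, 0, 0, 0, -6.9, 1], [0.28, 0.31, 0, 0, 0, -6.9, 1], [0.28, 0.31, 0, 0, 0, -6.9, 1], [0.28, 0.31, 0, 0, 0, -6.9, 1], [0.28, 0.31, 0, 0, 0, -6.9, 1], [0.28, 0.31, 0, 0, 0, -6.9, 1], [0.563, 0.619, 0, 0.1, 0, -13.8, 1], [0.563, 0.619, 0, 0.1, 0, -13.8, 1], [0.563, 0.619, 0, 0.1, 0, -13.8, 1], [0.563, 0.619, 0, 0.1, 0, -13.8, 1], [0.563, 0.619, 0, 0.1, 0, -13.8, 1], [0.563, 0.619, 0, 0.1, 0, -13.8, 1], [0.563, 0.619, 0, 0.1, 0, -13.8, 1], [0.563, 0.619, 0, 0.1, 0, -13.8, 1], [0.563, 0.619, 0, 0.1, 0, -13.8, 1], [0.563, 0.619, 0, 0.1, 0, -13.8, 1], [0.563, 0.619, 0, 0.1, 0, -13.8, 1]]]'

```text
clock: 1.82
tool_pos: [557.3, -76.1, 199.1]
ee_rot: [-3.14, 0.0, -0.0]
wrist_force: [1.4, 1.9, 0.4]
width: 1.0
```

Emit:
servo_tool --targets '[[[0, 0, 0, 0, 0, 0, 1], [0, 0, 0, 0, 0, 0, 1]]]'

```text
clock: 1.98
tool_pos: [557.0, -76.2, 198.1]
ee_rot: [-3.14, 0.007, 0.003]
wrist_force: [-0.3, 1.0, -0.7]
width: 1.001
```

Run:
```python
from h import *
import json
s=bot.read_state(); print(s['clock'],s['tool_pos'],s['ee_rot'],s['joint_pos'].round(3))
c=vision.get_calibration("wrist"); im=vision.capture("wrist"); cv2.imwrite("pics/w1.png",im[:,:,::-1])
np.save("w1.npy",c["cam_to_world"]); print(c["cam_to_world"].round(3))
```

```text
1.9833 [556.95633291 -76.23064954 198.11421689] [-3.14018936e+00  6.73370972e-03  2.64977189e-03] [ 0.211  0.176 -0.24  -0.002 -1.156  1.356]
[[-4.00000e-03  9.66000e-01  2.60000e-01  6.22990e+02]
 [-1.00000e+00 -3.00000e-03 -3.00000e-03 -7.79800e+01]
 [-2.00000e-03 -2.60000e-01  9.66000e-01  3.72239e+02]
 [ 0.00000e+00  0.00000e+00  0.00000e+00  1.00000e+00]]
```

View pics/w1.png

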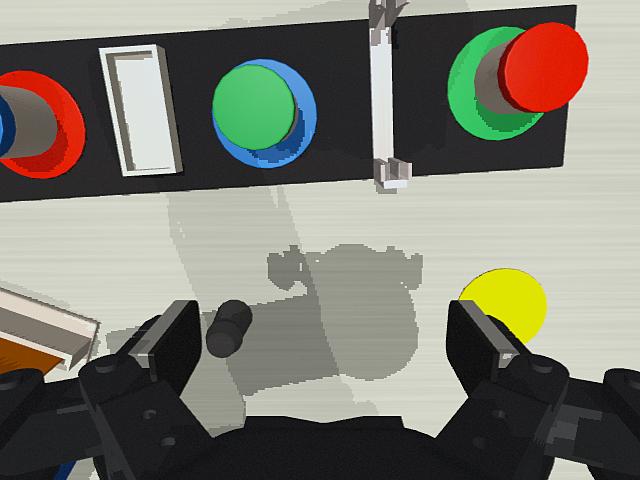

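The wrist view shows the green lid at (254,107) on the blue mat and the red lid at (543,67) on the green mat. The guide channels are at (393,172) and (382,10), and the yellow mat is at (503,310). Now I refine these numbers.

Run:
```python
from meas import *
c=vision.get_calibration("wrist"); c["cam_to_world"]=np.load("w1.npy"); im=cv2.imread("pics/w1.png")[:,:,::-1]
lid={'red':(661,-231),'green':(634,-28)}
mg={'green':(657,-226),'blue':(634,-26.5),'red':(626,173.5)}
T,pts=mats_lids('wrist',im,c,lid,mg)
pts['red']=mat_pts(c,near(im,'red',proj(c,[*mg['red'],9])[0]),[(628.5,178.5)],9,45,None)
for k,p in pts.items():
    s=least_squares(lambda q:np.hypot(*(p-q).T)-44.7,mg[k],loss='soft_l1',f_scale=0.5); print('mat',k,s.x.round(1),len(p),np.median(abs(s.fun)).round(2))
p=back(c,np.argwhere(mask(im,'yellow'))[:,::-1],3)
from meas import near
k=mat_pts(c,near(im,'yellow',(503,310)),[],3,45,None); k=k[k[:,1]<-225]
s=least_squares(lambda q:np.hypot(*(k-q).T)-44.7,(448,-250),loss='soft_l1'); print('yellow',s.x)
b=cv2.imread("pics/w1.png"); b=cv2.resize(b[0:200,340:440],None,fx=3,fy=3,interpolation=cv2.INTER_CUBIC); 
d=cv2.imread("pics/w1.png"); t=cv2.resize(d[150:200,360:425],None,fx=7,fy=7,interpolation=cv2.INTER_CUBIC); t2=cv2.resize(d[0:50,360:425],None,fx=7,fy=7,interpolation=cv2.INTER_CUBIC)
o=np.zeros((700,300+455,3),np.uint8)[:600*1+100]; o[:600,:300]=b; o[:350,300:]=t2; o[350:700,300:]=t; cv2.imwrite("pics/gz.png",cv2.resize(o,(640,593)))
```

```text
wrist lid red [ 662.8 -229.1] 1.4
wrist lid green [637.5 -28.3] 1.17
mat green [ 658.4 -225.3] 217 0.26
mat blue [635.2 -26.7] 225 0.27
mat red [626.7 172. ] 219 0.27
yellow [ 450.46781735 -249.92307971]
```

View pics/gz.png

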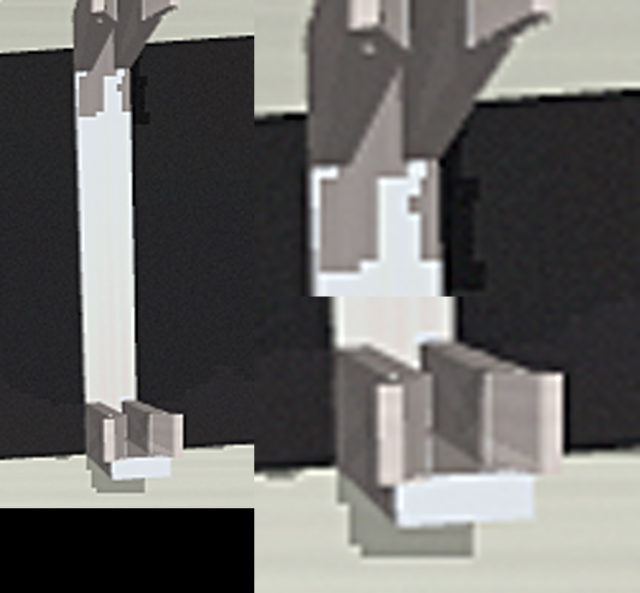

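Emit:
servo_tool --targets '[[[0.105, 0.154, 0.05, 0, 0, 0, 1], [0.105, 0.154, 0.05, 0, 0, 0, 1], [0.105, 0.154, 0.05, 0, 0, 0, 1], [0.105, 0.154, 0.05, 0, 0, 0, 1], [0.105, 0.154, 0.05, 0, 0, 0, 1], [0.105, 0.154, 0.05, 0, 0, 0, 1], [0.105, 0.154, 0.08, 0, 0, 0, 1], [0.105, 0.154, 0.11, 0, 0, 0, 1], [0.105, 0.154, 0.14, 0, 0, 0, 1], [0.105, 0.154, 0.165, 0, 0, 0, 1], [0.105, 0.154, 0.177, 0, 0, 0, 1], [0.105, 0.154, 0.177, 0, 0, 0, 1], [0.105, 0.154, 0.177, 0, 0, 0, 1]]]'

```text
clock: 3.12
tool_pos: [662.2, -226.7, 22.6]
ee_rot: [-3.14, -0.003, 0.0]
wrist_force: [0.4, -0.3, 0.6]
width: 0.999
```

Emit:
servo_tool --targets '[[[0, 0.003, 0, 0, 0, 0, 1], [0, 0.003, 0, 0, 0, 0, 0], [0, 0.003, 0, 0, 0, 0, 0], [0, 0.003, 0, 0, 0, 0, 0], [0, 0.003, 0, 0, 0, 0, 0], [0, 0.003, 0, 0, 0, 0, 0], [0, 0.003, 0, 0, 0, 0, 0], [0, 0.003, 0, 0, 0, 0, 0]]]'

```text
clock: 3.78
tool_pos: [663.2, -230.8, 24.2]
ee_rot: [-3.14, -0.001, -0.005]
wrist_force: [-0.8, 1.5, 6.3]
width: 0.648
```

Emit:
servo_tool --targets '[[[0, 0, -0.02, 0, 0, 0, 0], [0, 0, -0.05, 0, 0, 0, 0], [0, 0, -0.09, 0, 0, 0, 0], [-0.02, 0, -0.12, 0, 0, 0, 0], [-0.06, 0.005, -0.12, 0, 0, 0, 0], [-0.1, 0.01, -0.12, 0, 0, 0, 0], [-0.14, 0.015, -0.12, 0, 0, 0, 0], [-0.18, 0.02, -0.12, 0, 0, 0, 0], [-0.214, 0.02, -0.12, 0, 0, 0, 0], [-0.214, 0.02, -0.09, 0, 0, 0, 0], [-0.214, 0.02, -0.06, 0, 0, 0, 0], [-0.214, 0.02, -0.03, 0, 0, 0, 0], [-0.214, 0.02, -0.012, 0, 0, 0, 0], [-0.214, 0.02, -0.003, 0, 0, 0, 0], [-0.214, 0.02, 0.003, 0, 0, 0, 0], [-0.214, 0.02, 0.003, 0, 0, 0, 0], [-0.214, 0.02, 0.003, 0, 0, 0, 0]]]'

```text
clock: 5.2
tool_pos: [448.8, -250.8, 19.7]
ee_rot: [-3.14, -0.0, -0.002]
wrist_force: [0.1, -0.7, -1.7]
width: 0.651
```

Run:
```python
from h import *
s=bot.read_state(); print(s['clock'],s['tool_pos'],s['wrist_force'],s['width'])
im=vision.capture("scene"); cv2.imwrite("pics/s1.png",cv2.resize(im[180:300,120:260,::-1],None,fx=4,fy=4))
```

```text
5.2 [ 448.75689396 -250.80216549   19.68772906] [ 0.10948108 -0.69316648 -1.69057944] 0.6513111770864098
```

View pics/s1.png

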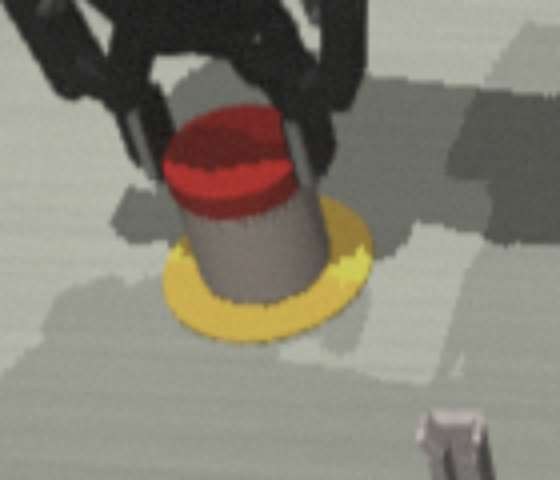

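Emit:
servo_tool --targets '[[[0, 0, 0.002, 0, 0, 0, 0], [0, 0, 0.002, 0, 0, 0, 0], [0, 0, 0.002, 0, 0, 0, 1], [0, 0, 0.002, 0, 0, 0, 1], [0, 0, 0.002, 0, 0, 0, 1], [0, 0, 0.002, 0, 0, 0, 1], [0, 0, 0.002, 0, 0, 0, 1], [0, 0, -0.03, 0, 0, 0, 1], [0, 0, -0.07, 0, 0, 0, 1], [0, 0, -0.11, 0, 0, 0, 1], [0, 0, -0.13, 0, 0, 0, 1]]]'

```text
clock: 6.17
tool_pos: [449.6, -251.6, 153.7]
ee_rot: [3.141, 0.001, 0.008]
wrist_force: [1.1, -0.8, -0.0]
width: 1.0
```

Emit:
servo_tool --targets '[[[0.187, -0.223, 0, 0, 0, 0, 1], [0.187, -0.223, 0, 0, 0, 0, 1], [0.187, -0.223, 0, 0, 0, 0, 1], [0.187, -0.223, 0, 0, 0, 0, 1], [0.187, -0.223, 0, 0, 0, 0, 1], [0.187, -0.223, 0, 0, 0, 0, 1], [0.187, -0.223, 0, 0, 0, 0, 1], [0.187, -0.223, 0, 0, 0, 0, 1], [0.187, -0.223, 0, 0, 0, 0, 1]]]'

```text
clock: 6.92
tool_pos: [635.6, -25.9, 148.1]
ee_rot: [-3.14, -0.004, 0.002]
wrist_force: [-0.6, -0.1, -0.3]
width: 1.0
```

Run:
```python
from h import *
s=bot.read_state(); print(s['clock'],s['tool_pos'],s['ee_rot'],s['width'])
c=vision.get_calibration("wrist"); im=vision.capture("wrist"); cv2.imwrite("pics/w2.png",im[:,:,::-1]); np.save("w2.npy",c["cam_to_world"])
im=vision.capture("scene"); cv2.imwrite("pics/s2.png",im[:,:,::-1])
```

```text
6.9167 [635.63157948 -25.89799281 148.1364758 ] [-3.14013947e+00 -4.05976833e-03  1.89647926e-03] 1.0001921073427744
```

View pics/w2.png

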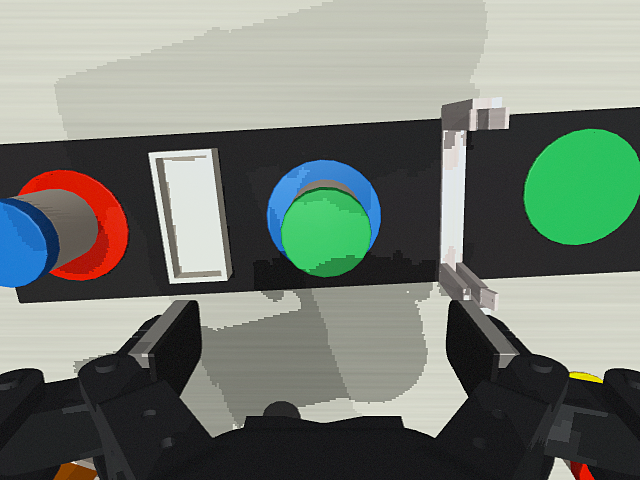

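View pics/s2.png

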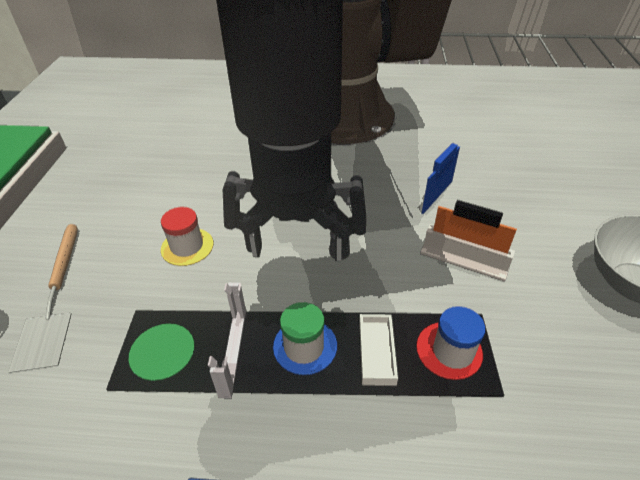

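Red is parked on yellow and upright, the green mat is clear at scene (161,352), and the gripper is over the green tub. I measure the green mat again and the parked tub.

Run:
```python
from meas import *
for n,f in (("scene","s2"),("wrist","w2")):
    c=vision.get_calibration(n); im=cv2.imread(f"pics/{f}.png")[:,:,::-1]
    if n=="wrist": c["cam_to_world"]=np.load("w2.npy")
    else:
        print(hull_fit(c,near(im,'red',proj(c,[449,-250,60])[0]),(449.,-250.),29,53,67))
    for g,(x,y) in dict(green=(657,-226),blue=(635,-27),red=(626,173)).items():
        p=mat_pts(c,near(im,g,proj(c,[x,y,9])[0]),[(636,-28),(629,178)],9,45,None)
        p=p[np.hypot(*(p-[x,y]).T)>38]
        s=least_squares(lambda q:np.hypot(*(p-q).T)-44.7,(x,y),loss='soft_l1'); print(n,g,s.x.round(1),np.median(abs(s.fun)).round(2))
    print(hull_fit(c,near(im,'green',proj(c,[636,-28,70])[0]),(636.,-28.),29,59,73))
```

```text
(array([ 445.40388877, -252.56889345]), np.float64(0.9459634915228242))
scene green [ 656.7 -225.6] 0.56
scene blue [634.1 -26.4] 0.33
scene red [626.6 173.3] 0.33
(array([634.43484874, -28.08122003]), np.float64(1.4570613911287047))
wrist green [ 658.7 -224.7] 0.31
wrist blue [635.1 -26.8] 0.23
wrist red [627.1 172.1] 0.25
(array([637.76826486, -28.27634629]), np.float64(1.2649693530004877))
```

Emit:
servo_tool --targets '[[[0, 0.002, 0.03, 0, 0, 0, 1], [0, 0.002, 0.065, 0, 0, 0, 1], [0, 0.002, 0.095, 0, 0, 0, 1], [0, 0.002, 0.117, 0, 0, 0, 1], [0, 0.002, 0.126, 0, 0, 0, 1], [0, 0.002, 0.126, 0, 0, 0, 1], [0, 0.002, 0.126, 0, 0, 0, 0], [0, 0.002, 0.126, 0, 0, 0, 0], [0, 0.002, 0.126, 0, 0, 0, 0], [0, 0.002, 0.126, 0, 0, 0, 0], [0, 0.002, 0.126, 0, 0, 0, 0], [0, 0.002, 0.126, 0, 0, 0, 0], [0, 0.002, 0.126, 0, 0, 0, 0]]]'

```text
clock: 8.1
tool_pos: [636.7, -29.5, 26.1]
ee_rot: [-3.139, -0.001, -0.007]
wrist_force: [-0.2, 0.1, 6.3]
width: 0.648
```

Emit:
servo_tool --targets '[[[0, 0, -0.02, 0, 0, 0, 0], [0, 0, -0.05, 0, 0, 0, 0], [0, 0, -0.09, 0, 0, 0, 0], [0, 0, -0.12, 0, 0, 0, 0], [0.002, 0.03, -0.12, 0, 0, 0, 0], [0.006, 0.07, -0.12, 0, 0, 0, 0], [0.012, 0.11, -0.12, 0, 0, 0, 0], [0.018, 0.15, -0.12, 0, 0, 0, 0], [0.021, 0.185, -0.12, 0, 0, 0, 0], [0.021, 0.196, -0.12, 0, 0, 0, 0], [0.021, 0.196, -0.09, 0, 0, 0, 0], [0.021, 0.196, -0.06, 0, 0, 0, 0], [0.021, 0.196, -0.03, 0, 0, 0, 0], [0.021, 0.196, -0.012, 0, 0, 0, 0], [0.021, 0.196, -0.004, 0, 0, 0, 0], [0.021, 0.196, -0.001, 0, 0, 0, 0], [0.021, 0.196, 0, 0, 0, 0, 0], [0.021, 0.196, 0, 0, 0, 0, 0]]]'

```text
clock: 9.6
tool_pos: [656.3, -225.4, 26.2]
ee_rot: [-3.14, -0.001, -0.003]
wrist_force: [1.3, 0.4, -1.9]
width: 0.649
```

Emit:
servo_tool --targets '[[[0.001, 0, 0.002, 0, 0, 0, 0], [0.001, 0, 0.002, 0, 0, 0, 0], [0.001, 0, 0.002, 0, 0, 0, 1], [0.001, 0, 0.002, 0, 0, 0, 1], [0.001, 0, 0.002, 0, 0, 0, 1], [0.001, 0, 0.002, 0, 0, 0, 1], [0.001, 0, 0.002, 0, 0, 0, 1], [0, 0, -0.03, 0, 0, 0, 1], [0, 0, -0.07, 0, 0, 0, 1], [0, 0, -0.11, 0, 0, 0, 1], [0, 0, -0.125, 0, 0, 0, 1]]]'

```text
clock: 10.52
tool_pos: [658.5, -226.8, 154.4]
ee_rot: [3.141, 0.001, 0.011]
wrist_force: [1.5, -0.1, 1.5]
width: 0.999
```

Emit:
servo_tool --targets '[[[-0.028, -0.403, 0, 0, 0, 0, 1], [-0.028, -0.403, 0, 0, 0, 0, 1], [-0.028, -0.403, 0, 0, 0, 0, 1], [-0.028, -0.403, 0, 0, 0, 0, 1], [-0.028, -0.403, 0, 0, 0, 0, 1], [-0.028, -0.403, 0, 0, 0, 0, 1], [-0.028, -0.403, 0, 0, 0, 0, 1], [-0.028, -0.403, 0, 0, 0, 0, 1], [-0.028, -0.403, 0, 0, 0, 0, 1], [-0.028, -0.403, 0, 0, 0, 0, 1], [-0.028, -0.403, 0, 0, 0, 0, 1], [-0.028, -0.403, 0, 0, 0, 0, 1]]]'

```text
clock: 11.52
tool_pos: [627.5, 179.1, 148.2]
ee_rot: [-3.14, -0.005, 0.001]
wrist_force: [0.3, -0.0, -0.2]
width: 0.998
```

Run:
```python
from meas import *
s=bot.read_state(); print(s['clock'],s['tool_pos'],s['width'])
c=vision.get_calibration("wrist"); im=vision.capture("wrist"); cv2.imwrite("pics/w3.png",im[:,:,::-1])
print(hull_fit(c,near(im,'blue',proj(c,[629,178,70])[0]),(629.,178.),29,59,73))
n="scene";c=vision.get_calibration(n); im=vision.capture(n); cv2.imwrite("pics/s3.png",im[:,:,::-1])
print(hull_fit(c,near(im,'green',proj(c,[657,-225,70])[0]),(657.,-225.),29,59,73))
```

```text
11.5167 [627.50160629 179.06343691 148.19635463] 0.9980679398329703
(array([629.93639036, 178.11453639]), np.float64(1.1807353876217233))
(array([ 652.29501888, -230.88560854]), np.float64(2.8264657037907472))
```

View pics/w3.png

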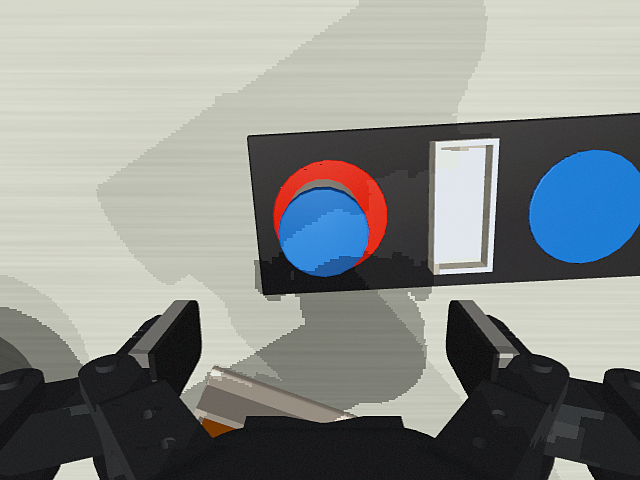

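View pics/s3.png

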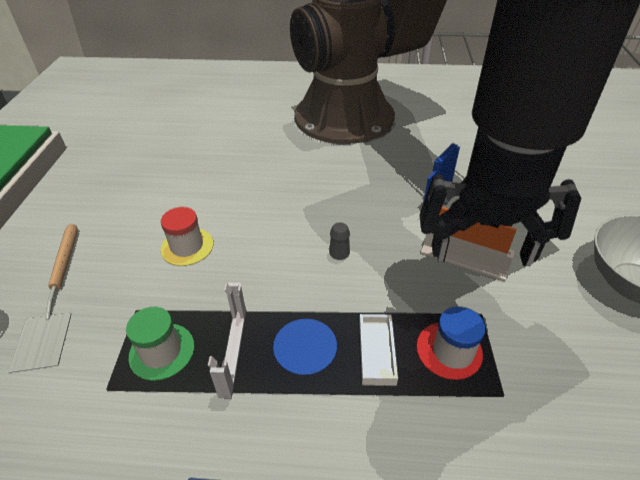

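Green is on the green mat, the blue mat is clear, and the gripper is centred over the blue tub. Picking blue.

Emit:
servo_tool --targets '[[[0.002, 0.001, 0.03, 0, 0, 0, 1], [0.002, 0.001, 0.065, 0, 0, 0, 1], [0.002, 0.001, 0.095, 0, 0, 0, 1], [0.002, 0.001, 0.117, 0, 0, 0, 1], [0.002, 0.001, 0.126, 0, 0, 0, 1], [0.002, 0.001, 0.126, 0, 0, 0, 1], [0.002, 0.001, 0.126, 0, 0, 0, 0], [0.002, 0.001, 0.126, 0, 0, 0, 0], [0.002, 0.001, 0.126, 0, 0, 0, 0], [0.002, 0.001, 0.126, 0, 0, 0, 0], [0.002, 0.001, 0.126, 0, 0, 0, 0], [0.002, 0.001, 0.126, 0, 0, 0, 0], [0.002, 0.001, 0.126, 0, 0, 0, 0]]]'

```text
clock: 12.7
tool_pos: [631.8, 177.1, 25.4]
ee_rot: [-3.138, -0.001, -0.007]
wrist_force: [-0.3, -1.9, 6.3]
width: 0.649
```

Emit:
servo_tool --targets '[[[0, 0, -0.02, 0, 0, 0, 0], [0, 0, -0.05, 0, 0, 0, 0], [0, 0, -0.09, 0, 0, 0, 0], [0, 0.01, -0.11, 0, 0, 0, 0], [0.002, 0.05, -0.11, 0, 0, 0, 0], [0.004, 0.09, -0.11, 0, 0, 0, 0], [0.004, 0.13, -0.11, 0, 0, 0, 0], [0.004, 0.17, -0.11, 0, 0, 0, 0], [0.004, 0.204, -0.11, 0, 0, 0, 0], [0.004, 0.204, -0.09, 0, 0, 0, 0], [0.004, 0.204, -0.06, 0, 0, 0, 0], [0.004, 0.204, -0.03, 0, 0, 0, 0], [0.004, 0.204, -0.012, 0, 0, 0, 0], [0.004, 0.204, -0.004, 0, 0, 0, 0], [0.004, 0.204, 0, 0, 0, 0, 0], [0.004, 0.204, 0.001, 0, 0, 0, 0], [0.004, 0.204, 0.001, 0, 0, 0, 0]]]'

```text
clock: 14.12
tool_pos: [633.2, -28.1, 26.0]
ee_rot: [-3.141, -0.002, -0.001]
wrist_force: [-14.1, -0.5, 27.7]
width: 0.65
```

Emit:
servo_tool --targets '[[[0.001, -0.001, -0.001, 0, 0, 0, 0], [0.001, -0.001, -0.001, 0, 0, 0, 0], [0.001, -0.001, -0.001, 0, 0, 0, 0]]]'

```text
clock: 14.37
tool_pos: [635.9, -26.5, 25.4]
ee_rot: [-3.14, -0.002, -0.005]
wrist_force: [-5.7, 0.7, 13.5]
width: 0.649
```

Emit:
servo_tool --targets '[[[0, 0, -0.001, 0, 0, 0, 0], [0, 0, -0.001, 0, 0, 0, 1], [0, 0, -0.001, 0, 0, 0, 1], [0, 0, -0.001, 0, 0, 0, 1], [0, 0, -0.001, 0, 0, 0, 1], [0, 0, -0.001, 0, 0, 0, 1], [0, 0, -0.03, 0, 0, 0, 1], [0, 0, -0.07, 0, 0, 0, 1], [0, 0, -0.11, 0, 0, 0, 1], [0, 0, -0.125, 0, 0, 0, 1], [-0.03, 0.03, -0.125, 0, 0, 0, 1], [-0.06, 0.06, -0.125, 0, 0, 0, 1], [-0.09, 0.09, -0.125, 0, 0, 0, 1], [-0.12, 0.12, -0.125, 0, 0, 0, 1], [-0.15, 0.16, -0.125, 0, 0, 0, 1], [-0.18, 0.2, -0.125, 0, 0, 0, 1], [-0.189, 0.224, -0.125, 0, 0, 0, 1], [-0.189, 0.224, -0.125, 0, 0, 0, 1], [-0.189, 0.224, -0.125, 0, 0, 0, 1]]]'

```text
clock: 15.95
tool_pos: [444.6, -252.7, 147.0]
ee_rot: [-3.14, 0.006, -0.001]
wrist_force: [0.0, 0.1, 0.3]
width: 1.0
```

Run:
```python
from meas import *
s=bot.read_state(); print(s['clock'],s['tool_pos'],s['width'])
c=vision.get_calibration("wrist"); im=vision.capture("wrist"); cv2.imwrite("pics/w4.png",im[:,:,::-1])
print(hull_fit(c,near(im,'red',proj(c,[447,-251,60])[0]),(447.,-251.),29,53,67))
n="scene";c=vision.get_calibration(n); im=vision.capture(n); cv2.imwrite("pics/s4.png",im[:,:,::-1])
```

```text
15.95 [ 444.55168748 -252.65517014  147.01439048] 0.9997111189230405
(array([ 449.32642363, -251.93697361]), np.float64(1.2839896360852925))
```

View pics/w4.png

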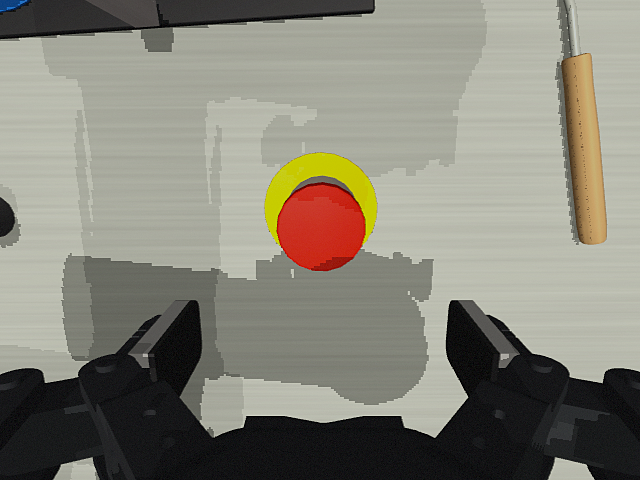

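View pics/s4.png

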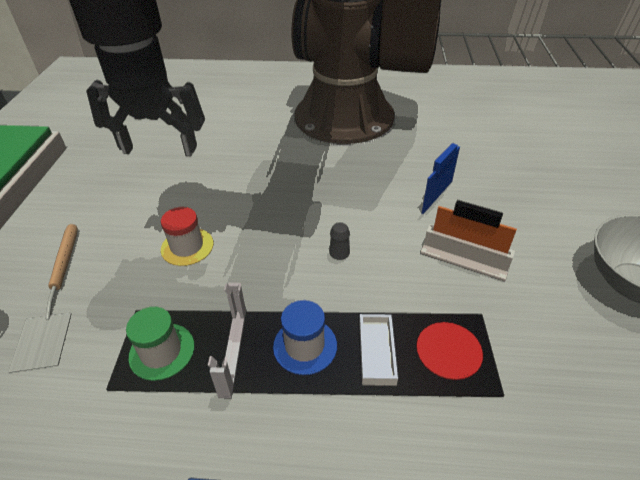

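Blue is home on the blue mat. The red tub is under the gripper at (449,-252), and the red mat is clear.

Emit:
servo_tool --targets '[[[0.003, 0, 0.03, 0, 0, 0, 1], [0.003, 0, 0.065, 0, 0, 0, 1], [0.003, 0, 0.095, 0, 0, 0, 1], [0.003, 0, 0.117, 0, 0, 0, 1], [0.003, 0, 0.129, 0, 0, 0, 1], [0.003, 0, 0.129, 0, 0, 0, 1], [0.003, 0, 0.129, 0, 0, 0, 0], [0.003, 0, 0.129, 0, 0, 0, 0], [0.003, 0, 0.129, 0, 0, 0, 0], [0.003, 0, 0.129, 0, 0, 0, 0], [0.003, 0, 0.129, 0, 0, 0, 0], [0.003, 0, 0.129, 0, 0, 0, 0], [0.003, 0, 0.129, 0, 0, 0, 0]]]'

```text
clock: 17.13
tool_pos: [450.4, -250.5, 19.6]
ee_rot: [-3.14, -0.001, -0.006]
wrist_force: [-0.5, 3.3, 6.2]
width: 0.648
```

Emit:
servo_tool --targets '[[[0, 0, -0.02, 0, 0, 0, 0], [0, 0, -0.05, 0, 0, 0, 0], [0, 0, -0.09, 0, 0, 0, 0], [0, 0, -0.13, 0, 0, 0, 0], [0.012, -0.03, -0.13, 0, 0, 0, 0], [0.027, -0.065, -0.13, 0, 0, 0, 0], [0.043, -0.103, -0.13, 0, 0, 0, 0], [0.059, -0.141, -0.13, 0, 0, 0, 0], [0.075, -0.179, -0.13, 0, 0, 0, 0], [0.091, -0.217, -0.13, 0, 0, 0, 0], [0.107, -0.255, -0.13, 0, 0, 0, 0], [0.123, -0.293, -0.13, 0, 0, 0, 0], [0.139, -0.331, -0.13, 0, 0, 0, 0], [0.155, -0.369, -0.13, 0, 0, 0, 0], [0.168, -0.402, -0.13, 0, 0, 0, 0], [0.177, -0.423, -0.13, 0, 0, 0, 0], [0.177, -0.423, -0.13, 0, 0, 0, 0], [0.177, -0.423, -0.13, 0, 0, 0, 0], [0.177, -0.423, -0.13, 0, 0, 0, 0]]]'

```text
clock: 18.72
tool_pos: [625.2, 172.0, 148.4]
ee_rot: [-3.14, -0.0, 0.001]
wrist_force: [-0.4, -0.8, -3.3]
width: 0.648
```

Emit:
servo_tool --targets '[[[0.001, -0.001, 0.03, 0, 0, 0, 0], [0.001, -0.001, 0.065, 0, 0, 0, 0], [0.001, -0.001, 0.095, 0, 0, 0, 0], [0.001, -0.001, 0.113, 0, 0, 0, 0], [0.001, -0.001, 0.119, 0, 0, 0, 0], [0.001, -0.001, 0.123, 0, 0, 0, 0], [0.001, -0.001, 0.123, 0, 0, 0, 0], [0.001, -0.001, 0.123, 0, 0, 0, 0]]]'

```text
clock: 19.38
tool_pos: [627.9, 173.3, 27.4]
ee_rot: [-3.139, 0.001, -0.004]
wrist_force: [0.1, 0.2, -3.1]
width: 0.648
```

Emit:
servo_tool --targets '[[[0, 0, 0.002, 0, 0, 0, 0], [0, 0, 0.002, 0, 0, 0, 0], [0, 0, 0.002, 0, 0, 0, 0]]]'

```text
clock: 19.63
tool_pos: [628.3, 173.7, 25.6]
ee_rot: [-3.139, -0.001, -0.005]
wrist_force: [-0.1, -2.7, 7.5]
width: 0.649
```

Emit:
servo_tool --targets '[[[0, 0, 0, 0, 0, 0, 1], [0, 0, 0, 0, 0, 0, 1], [0, 0, 0, 0, 0, 0, 1], [0, 0, 0, 0, 0, 0, 1], [0, 0, 0, 0, 0, 0, 1], [0, 0, -0.03, 0, 0, 0, 1], [0, 0, -0.07, 0, 0, 0, 1], [0, 0, -0.11, 0, 0, 0, 1], [0, 0, -0.15, 0, 0, 0, 1], [0, 0, -0.175, 0, 0, 0, 1], [-0.03, -0.01, -0.175, 0, 0, 0, 1], [-0.07, -0.02, -0.175, 0, 0, 0, 1], [-0.11, -0.03, -0.175, 0, 0, 0, 1], [-0.15, -0.04, -0.175, 0, 0, 0, 1], [-0.183, -0.041, -0.175, 0, 0, 0, 1], [-0.183, -0.041, -0.175, 0, 0, 0, 1], [-0.183, -0.041, -0.175, 0, 0, 0, 1], [-0.183, -0.041, -0.175, 0, 0, 0, 1]]]'

```text
clock: 21.13
tool_pos: [444.1, 214.5, 199.2]
ee_rot: [-3.139, -0.002, -0.002]
wrist_force: [-0.3, -0.6, -0.5]
width: 1.0
```

Run:
```python
from meas import *
s=bot.read_state(); print(s['clock'],s['tool_pos'],s['ee_rot'],s['width'])
c=vision.get_calibration("wrist"); im=vision.capture("wrist"); cv2.imwrite("pics/w5.png",im[:,:,::-1]); np.save("w5.npy",c["cam_to_world"])
n="side";c=vision.get_calibration(n); im=vision.capture(n); cv2.imwrite("pics/d5.png",im[:,:,::-1])
n="scene";c=vision.get_calibration(n); im=vision.capture(n); cv2.imwrite("pics/s5.png",im[:,:,::-1])
```

```text
21.1333 [444.07519254 214.51687602 199.19599691] [-3.13905981e+00 -1.62059992e-03 -1.85107856e-03] 0.9995649818832536
```

View pics/w5.png

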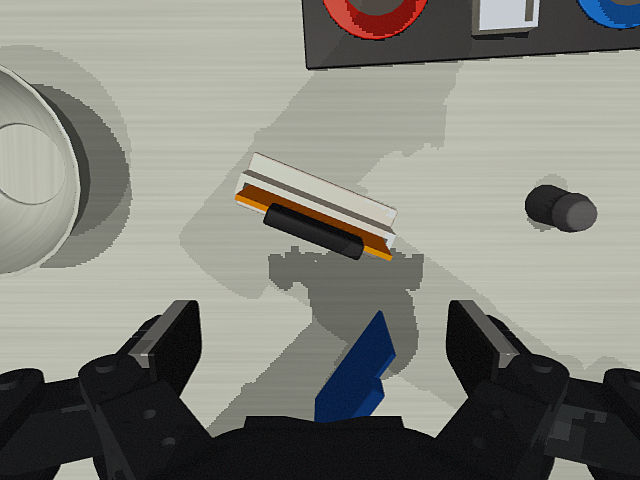

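View pics/s5.png

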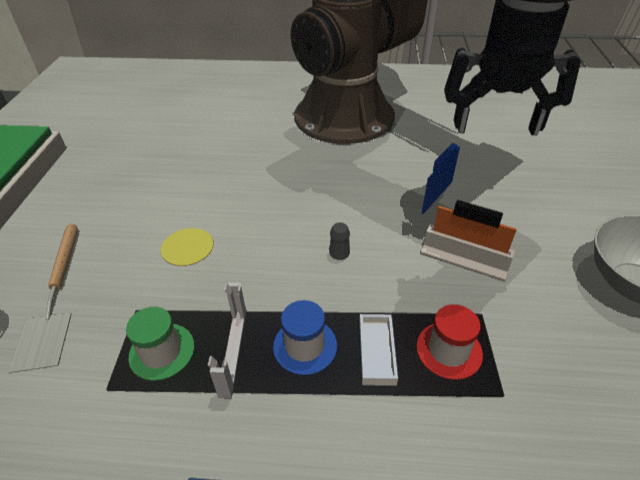

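All three tubs are home on their own mats. The orange panel's handle is at wrist (313,231). Now I fit the handle's box silhouette in all three views.

```bash
cat >> h.py <<'E'
def box(x,y,yaw,lx,ly,z1,z2):
    c,s=np.cos(yaw),np.sin(yaw)
    return np.array([[x+c*a-s*b,y+s*a+c*b,z] for a in(-lx/2,lx/2) for b in(-ly/2,ly/2) for z in(z1,z2)])
def dark_fit(c,im,g,roi=60,thr=55):
    u=proj(c,[g[0],g[1],98])[0]; m=(im.max(2)<thr); yy,xx=np.mgrid[:480,:640]; m&=(abs(xx-u[0])<roi)&(abs(yy-u[1])<roi)
    cc=[q for q in comps(m,100)]; m=min(cc,key=lambda s:np.hypot(*(s[1]-u)))[2]
    m=cv2.morphologyEx(m.astype(np.uint8),cv2.MORPH_CLOSE,np.ones((3,3)))
    cs,_=cv2.findContours(m,cv2.RETR_EXTERNAL,cv2.CHAIN_APPROX_NONE); k=max(cs,key=len)[:,0,:].astype(float)
    def f(p):
        H=cv2.convexHull(proj(c,box(*p,70,12,86,110)).astype(np.float32))
        return np.array([cv2.pointPolygonTest(H,tuple(map(float,q)),True) for q in k])-0.4
    s=least_squares(f,g,loss='soft_l1',diff_step=1e-4); return s.x,np.sqrt(np.mean(s.fun**2)),m.sum()
E
python3 - <<'E'
from meas import *
for n,f in (("wrist","w5"),("scene","s5"),("side","d5")):
    c=vision.get_calibration(n); im=cv2.imread(f"pics/{f}.png")[:,:,::-1]
    if n=="wrist": c["cam_to_world"]=np.load("w5.npy")
    for y in (1.2,1.35): print(n,dark_fit(c,im,(445.,220.,y),45))
    if n!="wrist":
        print('lid blue',hull_fit(c,near(im,'blue',proj(c,[635,-27,70])[0]),(635.,-27.),29,59,73))
n="scene"; c=vision.get_calibration(n); im=cv2.imread("pics/s5.png"); z=cv2.resize(im[290:400,100:520],None,fx=1.9,fy=1.9)
for p in ((657.5,-225.5),(634.7,-26.7),(626.7,173)):
  for P in (circ(*p,29,73),circ(*p,28,9)):
    cv2.polylines(z,[((proj(c,P)-[100,290]+.5)*1.9).astype(int)],True,(0,255,255),1)
cv2.imwrite("pics/ov5.png",z)
E
```

```text
wrist (array([442.99433746, 220.31904323,   1.17742588]), np.float64(1.887873705808909), np.uint64(2238))
wrist (array([442.99404053, 220.31857081,   1.17747735]), np.float64(1.8879865369855484), np.uint64(2238))
scene (array([440.46346278, 221.10123265,   1.1723437 ]), np.float64(0.8910908778248596), np.uint64(744))
scene (array([440.46326985, 221.10188686,   1.17310781]), np.float64(0.8911980113260745), np.uint64(744))
lid blue (array([664.99056686, -21.5409132 ]), np.float64(11.404412363586138))
side (array([441.54489491, 220.04668423,   1.2256144 ]), np.float64(1.1209198676553074), np.uint64(683))
side (array([441.54255373, 220.03581224,   1.22573578]), np.float64(1.1212186464466252), np.uint64(683))
lid blue (array([628.60716731, -21.9492742 ]), np.float64(3.052272131331079))
```

View pics/ov5.png

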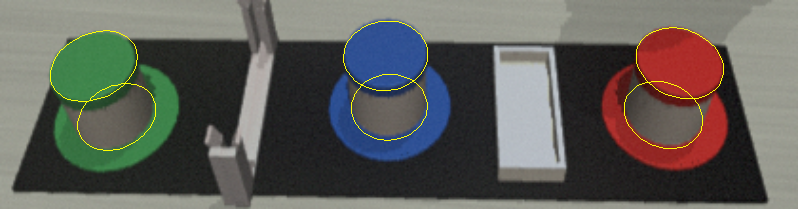

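Run:
```python
from meas import *
c=vision.get_calibration("wrist"); c["cam_to_world"]=np.load("w5.npy"); im=cv2.imread("pics/w5.png")[:,:,::-1]
for z in (0,90,110): print(z,back(c,[(380,312),(396,354),(316,400),(382,385)],z).round(0)[:,:2].tolist())
cs=vision.get_calibration("scene")
print(back(cs,[(421,212),(458,147),(428,180),(437,157)],0).round(0)[:,:2].tolist())
# panel top edge yaw
p=back(c,[(237,197),(392,258)],86)[:,:2]; print(p,np.degrees(np.arctan2(*(p[0]-p[1])[::-1])),p.mean(0))
p=back(cs,[(400+155/4,190+67/4),(400+465/4,190+157/4)],86)[:,:2]; print(p,np.degrees(np.arctan2(*(p[1]-p[0])[::-1])),p.mean(0))
z=cv2.imread("pics/w5.png")[130:430,200:440]; z=cv2.resize(z,None,fx=2.5,fy=2.5,interpolation=cv2.INTER_CUBIC)
for g,cl in (((442.3,220.4,1.18),(0,255,255)),):
    H=cv2.convexHull(proj(c,box(*g,70,12,86,110)).astype(np.float32))[:,0]; cv2.polylines(z,[((H-[200,130]+.5)*2.5).astype(int)],True,cl,1)
    H=cv2.convexHull(proj(c,box(*g,120,4,8,86)).astype(np.float32))[:,0]; cv2.polylines(z,[((H-[200,130]+.5)*2.5).astype(int)],True,(0,255,0),1)
cv2.imwrite("pics/ov6.png",z)
```

```text
0 [[336.0, 158.0], [289.0, 139.0], [235.0, 221.0], [253.0, 152.0]]
90 [[378.0, 171.0], [343.0, 157.0], [301.0, 219.0], [315.0, 167.0]]
110 [[387.0, 174.0], [354.0, 161.0], [316.0, 219.0], [329.0, 170.0]]
[[330.0, 157.0], [112.0, 252.0], [233.0, 178.0], [152.0, 203.0]]
[[464.08371007 274.83087564]
 [419.13949668 163.07794961]] 68.09125022936874 [441.61160338 218.95441262]
[[414.28320403 168.11139555]
 [459.06843434 278.94523449]] 67.99757682951306 [436.67581919 223.52831502]
```

View pics/ov6.png

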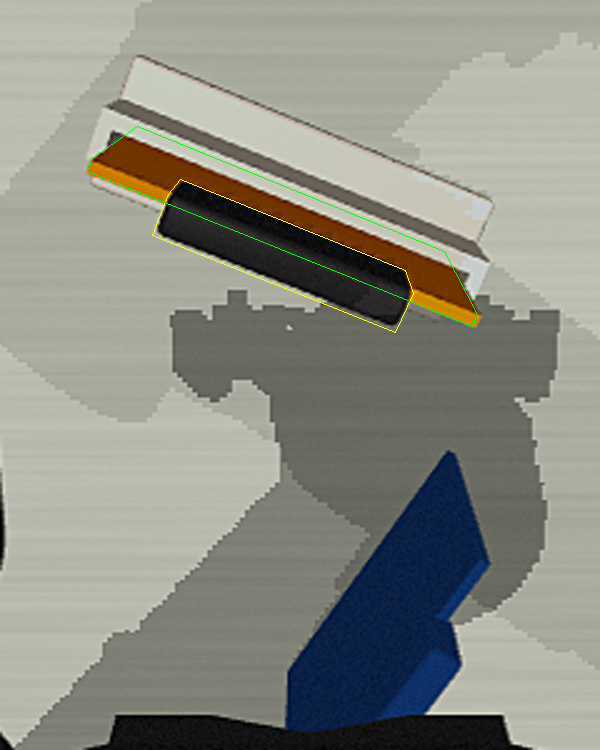

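The handle is at about (443,220.5), yaw 68°. I turn to align and then check from above.

Emit:
servo_tool --targets '[[[-0.001, -0.006, 0.02, 0, 0, -7, 0.6], [-0.001, -0.006, 0.03, 0, 0, -14, 0.6], [-0.001, -0.006, 0.03, 0, 0, -21, 0.6], [-0.001, -0.006, 0.03, 0, 0, -28, 0.6], [-0.001, -0.006, 0.03, 0, 0, -35, 0.6], [-0.001, -0.006, 0.03, 0, 0, -42, 0.6], [-0.001, -0.006, 0.03, 0, 0, -49, 0.6], [-0.001, -0.006, 0.03, 0, 0, -56, 0.6], [-0.001, -0.006, 0.03, 0, 0, -63, 0.6], [-0.001, -0.006, 0.03, 0, 0, -68, 0.6], [-0.001, -0.006, 0.03, 0, 0, -68, 0.6], [-0.001, -0.006, 0.03, 0, 0, -68, 0.6], [-0.001, -0.006, 0.03, 0, 0, -68, 0.6]]]'

```text
clock: 22.37
tool_pos: [443.2, 219.9, 168.3]
ee_rot: [-2.607, -1.751, -0.001]
wrist_force: [-0.0, -0.0, -0.2]
width: 0.598
```

Run:
```python
from meas import *
from mv import Ro
s=bot.read_state(); R=Ro.from_rotvec(s['ee_rot']).as_matrix(); print(s['clock'],s['tool_pos'],np.degrees(np.arctan2(R[1,0],R[0,0])),R[:,2].round(4),s['width'])
c=vision.get_calibration("wrist"); im=vision.capture("wrist"); np.save("w6.npy",c["cam_to_world"])
for t in (40,50): print(dark_fit(c,im,(443.,220.5,1.187),60,t))
z=im[:,:,::-1].copy()
for g in ((443,220.5,1.187),):
    H=cv2.convexHull(proj(c,box(*g,70,12,86,110)).astype(np.float32))[:,0]; cv2.polylines(z,[H.astype(int)],True,(0,255,255),1)
P=proj(c,s['tool_pos']*[1,1,0]+[0,0,98])[0]; cv2.circle(z,tuple(int(v) for v in P),3,(0,0,255),-1)
cv2.imwrite("pics/w6.png",z)
```

```text
22.3667 [443.17180516 219.93872556 168.34231797] 67.78661826994275 [-3.0e-04  1.2e-03 -1.0e+00] 0.5982738167083161
(array([442.60220714, 220.11735666,   1.18604283]), np.float64(0.9415786707706515), np.uint64(1178))
(array([442.61025415, 220.12181071,   1.18590565]), np.float64(0.9234966586323273), np.uint64(1892))
```

View pics/w6.png

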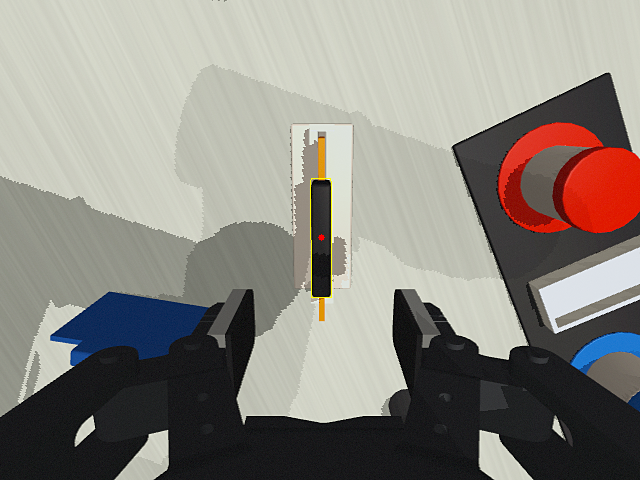

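The gripper is aligned within about 1 mm. Descending and gripping the handle.

Emit:
servo_tool --targets '[[[0, 0, 0.03, 0, 0, 0, 0.6], [0, 0, 0.06, 0, 0, 0, 0.6], [0, 0, 0.078, 0, 0, 0, 0.6], [0, 0, 0.087, 0, 0, 0, 0.6], [0, 0, 0.087, 0, 0, 0, 0.6], [0, 0, 0.087, 0, 0, 0, 0.6], [0, 0, 0.087, 0, 0, 0, 0], [0, 0, 0.087, 0, 0, 0, 0], [0, 0, 0.087, 0, 0, 0, 0], [0, 0, 0.087, 0, 0, 0, 0], [0, 0, 0.087, 0, 0, 0, 0], [0, 0, 0.087, 0, 0, 0, 0], [0, 0, 0.087, 0, 0, 0, 0], [0, 0, 0.087, 0, 0, 0, 0]]]'

```text
clock: 23.58
tool_pos: [442.9, 220.3, 81.7]
ee_rot: [-2.603, -1.756, -0.002]
wrist_force: [0.5, 0.2, 0.2]
width: 0.0
```

Run:
```python
from meas import *
s=bot.read_state(); print(s['width'],s['tool_pos'])
im=vision.capture("wrist"); a=im[:,:,::-1]
b=vision.capture("side")[:,:,::-1]; d=vision.capture("scene")[:,:,::-1]
o=np.hstack([cv2.resize(b[270:430,220:380],(400,400)),cv2.resize(d[130:290,390:550],(400,400))]); cv2.imwrite("pics/x7.png",o); cv2.imwrite("pics/w7.png",a)
```

```text
1.732657373851222e-05 [442.87017182 220.29671279  81.74391407]
```

View pics/x7.png

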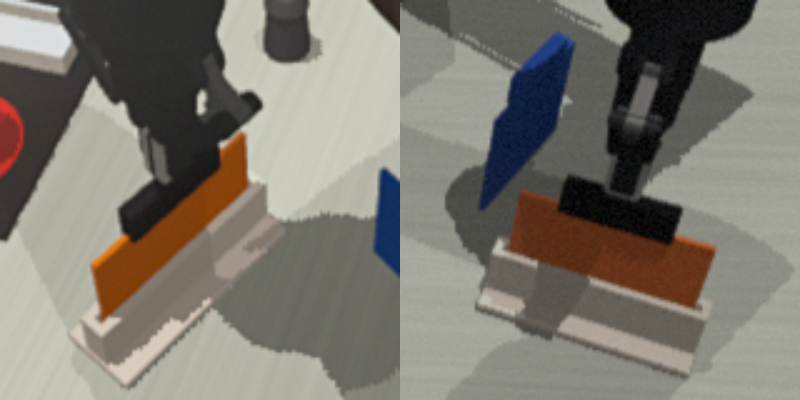

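View pics/w7.png

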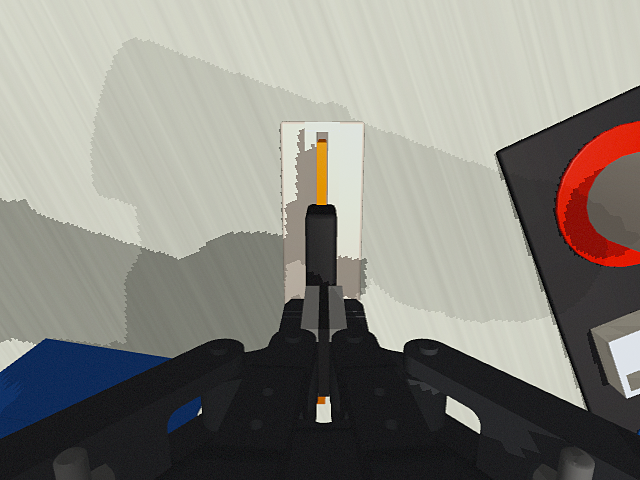

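Run:
```python
from meas import *
s=bot.read_state(); t=s['tool_pos']
for n in ("wrist","scene","side"):
    c=vision.get_calibration(n)
    for dz in (0,18.7,35,54): print(n,dz,proj(c,t+[0,0,dz])[0].round(0), end=' ')
    print('handle top',proj(c,[442.6,220.1,110])[0].round(0))
f=cv2.imread("pics/w7.png"); cv2.imwrite("pics/w7z.png",cv2.resize(f[190:420,220:430],None,fx=2.6,fy=2.6,interpolation=cv2.INTER_CUBIC))
b=vision.capture("side")[:,:,::-1]; d=vision.capture("scene")[:,:,::-1]
o=np.hstack([cv2.resize(b[300:380,260:340],(400,400),interpolation=cv2.INTER_CUBIC),cv2.resize(d[170:250,430:510],(400,400),interpolation=cv2.INTER_CUBIC)]); cv2.imwrite("pics/x8.png",o)
```

```text
wrist 0 [321. 277.] wrist 18.7 [321. 293.] wrist 35 [321. 310.] wrist 54 [320. 335.] handle top [320. 303.]
scene 0 [474. 222.] scene 18.7 [477. 213.] scene 35 [479. 205.] scene 54 [482. 195.] handle top [478. 208.]
side 0 [288. 351.] side 18.7 [287. 343.] side 35 [286. 336.] side 54 [285. 327.] handle top [287. 339.]
```

View pics/w7z.png

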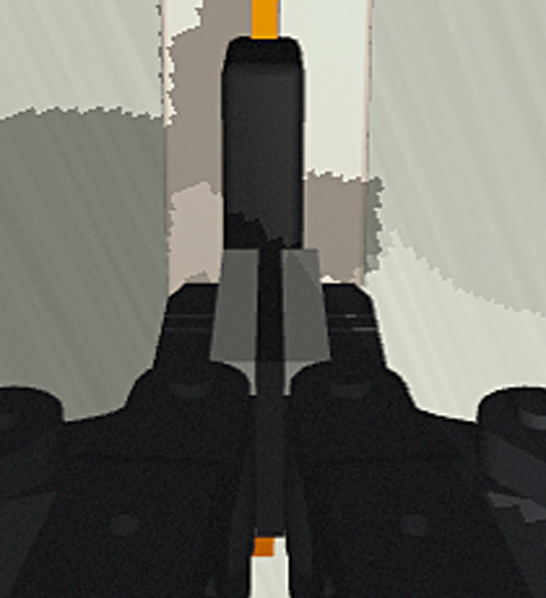

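View pics/x8.png

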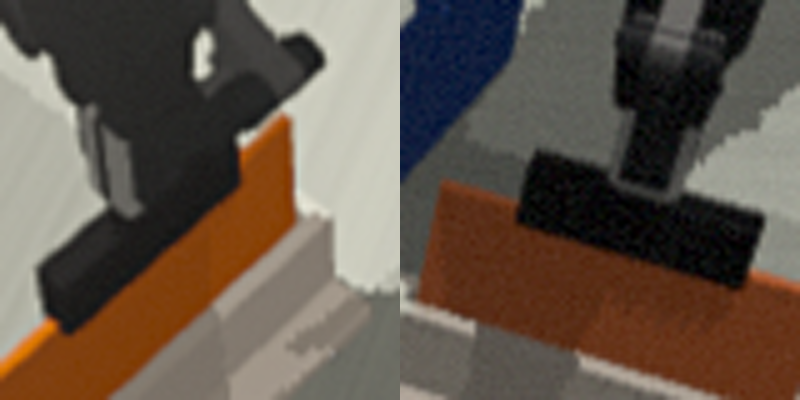

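The width reads 0 and the pictures show the pads shut just above the handle top. The pad tips sit roughly 28 mm higher than the reported TCP, so I open, go 22 mm lower and close again. There is clearance either way.

Emit:
servo_tool --targets '[[[0, 0, -0.005, 0, 0, 0, 0.6], [0, 0, -0.005, 0, 0, 0, 0.6], [0, 0, -0.005, 0, 0, 0, 0.6], [0, 0, -0.005, 0, 0, 0, 0.6], [0, 0, 0.008, 0, 0, 0, 0.6], [0, 0, 0.016, 0, 0, 0, 0.6], [0, 0, 0.022, 0, 0, 0, 0.6], [0, 0, 0.022, 0, 0, 0, 0.6], [0, 0, 0.022, 0, 0, 0, 0.6]]]'

```text
clock: 24.58
tool_pos: [442.7, 220.1, 59.3]
ee_rot: [-2.604, -1.756, 0.0]
wrist_force: [-0.4, 0.3, -0.1]
width: 0.602
```

Emit:
servo_tool --targets '[[[0, 0, 0, 0, 0, 0, 0], [0, 0, 0, 0, 0, 0, 0], [0, 0, 0, 0, 0, 0, 0], [0, 0, 0, 0, 0, 0, 0], [0, 0, 0, 0, 0, 0, 0], [0, 0, 0, 0, 0, 0, 0], [0, 0, 0, 0, 0, 0, 0]]]'

```text
clock: 25.17
tool_pos: [443.2, 220.7, 60.2]
ee_rot: [-2.603, -1.756, -0.003]
wrist_force: [-1.5, 0.6, 5.9]
width: 0.12
```

Run:
```python
from meas import *
f=vision.capture("wrist")[:,:,::-1]
b=vision.capture("side")[:,:,::-1]; d=vision.capture("scene")[:,:,::-1]
o=np.hstack([cv2.resize(b[300:380,260:340],(400,400),interpolation=cv2.INTER_CUBIC),cv2.resize(d[170:250,430:510],(400,400),interpolation=cv2.INTER_CUBIC)]); cv2.imwrite("pics/x9.png",o)
cv2.imwrite("pics/w9.png",f)
```

```text
(no output)
```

View pics/x9.png

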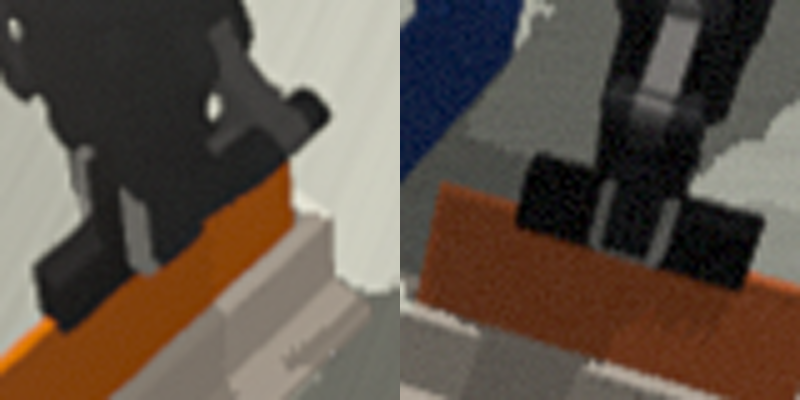

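View pics/w9.png

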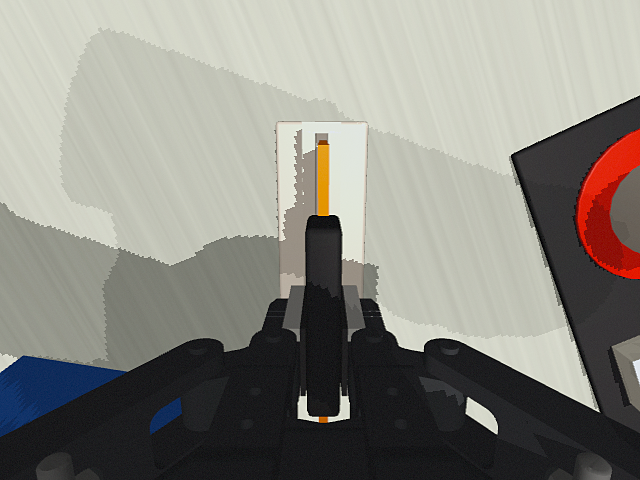

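The handle is gripped, with width 0.12 and a pad on each side of it. While holding, I measure the guides from the earlier pictures.

Run:
```python
import cv2,numpy as np
a=cv2.imread("pics/w2.png"); 
cv2.imwrite("pics/g1.png",np.hstack([cv2.resize(a[90:165,425:525],None,fx=4,fy=4,interpolation=cv2.INTER_CUBIC),cv2.resize(a[250:325,425:525],None,fx=4,fy=4,interpolation=cv2.INTER_CUBIC)]))
b=cv2.imread("pics/s5.png")
cv2.imwrite("pics/g2.png",cv2.resize(b[275:405,195:260],None,fx=4.6,fy=4.6,interpolation=cv2.INTER_CUBIC))
```

```text
(no output)
```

View pics/g1.png

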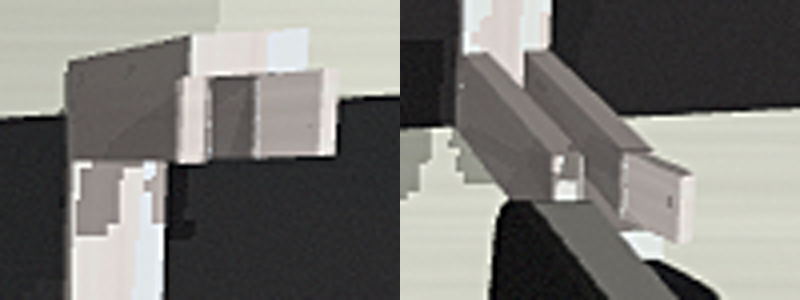

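View pics/g2.png

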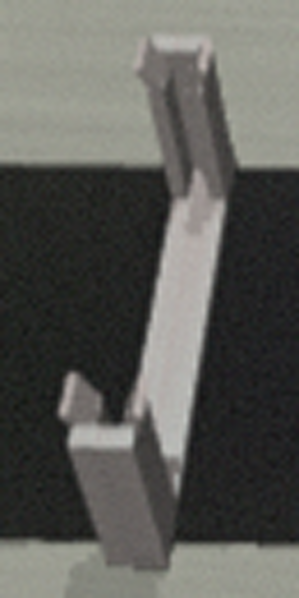

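Run:
```python
from meas import *
cw=vision.get_calibration("wrist"); cw["cam_to_world"]=np.load("w2.npy"); cs=vision.get_calibration("scene")
S=[((218.5,397.2),(69.5,-8.5,6)),((231.5,398.5),(69.5,8.5,6)),((210.2,372.2),(69.5,-8.5,76)),((224.3,371.7),(69.5,8.5,76)),((227.6,283.3),(-69.5,-8.5,76)),((241.1,283.7),(-69.5,8.5,76))]
W=[((472.5,99),(69.5,8.5,76)),((502,97),(69.5,-8.5,76))]
for t,(u,L) in zip('s'*6+'w'*2,S+W): print(t,L,back(cs if t=='s' else cw,u,L[2])[0,:2].round(1))
for u,z in (((442,130),6),((440,262),6),((466.5,130),11),((462.5,262),11)): print('sill',back(cw,u,z)[0,:2].round(1))
def pt(p,L): c,s=np.cos(p[2]),np.sin(p[2]); return np.array([p[0]+c*L[0]-s*L[1],p[1]+s*L[0]+c*L[1],L[2]])
for nm,sets in (('s',[(cs,S)]),('both',[(cs,S),(cw,W)])):
    def f(p): return np.concatenate([proj(c,[pt(p,L) for u,L in X]).ravel()-np.array([u for u,L in X]).ravel() for c,X in sets])
    s=least_squares(f,[645,-126,0.05],loss='soft_l1'); print(nm,s.x,s.fun.round(1))
```

```text
s (69.5, -8.5, 6) [ 718.  -129.9]
s (69.5, 8.5, 6) [ 718.5 -112.7]
s (69.5, -8.5, 76) [ 722.  -127.5]
s (69.5, 8.5, 76) [ 720.1 -110.8]
s (-69.5, -8.5, 76) [ 585.5 -137. ]
s (-69.5, 8.5, 76) [ 584.9 -118. ]
w (69.5, 8.5, 76) [ 718.7 -111.8]
w (69.5, -8.5, 76) [ 719.9 -128.5]
sill [ 701.6 -115.2]
sill [ 598.1 -121.7]
sill [ 701.7 -131.8]
sill [ 599.8 -138.2]
s [ 6.51380621e+02 -1.24067562e+02  5.99801459e-02] [ 0.6  2.5  0.7  1.4 -0.6 -0.6 -0.5  0.1  0.7 -1.6 -0.7 -1.9]
both [ 6.50138776e+02 -1.24290446e+02  6.01834283e-02] [ 0.7  1.6  0.7  0.4 -0.5 -1.5 -0.4 -0.9  0.7 -2.3 -0.7 -2.6 -0.2 -0.5
  0.3 -0.3]
```

Emit:
servo_tool --targets '[[[0, 0, -0.01, 0, 0, 0, 0], [0, 0, -0.025, 0, 0, 0, 0], [0, 0, -0.04, 0, 0, 0, 0], [0, 0, -0.055, 0, 0, 0, 0], [0, 0, -0.075, 0, 0, 0, 0], [0, 0, -0.1, 0, 0, 0, 0], [0, 0, -0.13, 0, 0, 0, 0], [0, 0, -0.13, 0, 0, 0, 0]]]'

```text
clock: 25.98
tool_pos: [445.2, 221.7, 195.7]
ee_rot: [-2.602, -1.757, -0.015]
wrist_force: [1.5, 1.4, 0.5]
width: 0.124
```

Emit:
servo_tool --targets '[[[-0.012, 0.016, 0, 0, 0, 5, 0], [-0.036, 0.048, 0, 0, 0, 10, 0], [-0.06, 0.08, 0, 0, 0, 16, 0], [-0.083, 0.11, 0, 0, 0, 22, 0], [-0.106, 0.14, 0, 0, 0, 28, 0], [-0.129, 0.17, 0, 0, 0, 34, 0], [-0.151, 0.2, 0, 0, 0, 40, 0], [-0.174, 0.23, 0, 0, 0, 46, 0], [-0.197, 0.26, 0, 0, 0, 52, 0], [-0.22, 0.29, 0, 0, 0, 57, 0], [-0.235, 0.31, 0, 0, 0, 61, 0], [-0.243, 0.321, 0, 0, 0, 64.5, 0], [-0.243, 0.321, 0, 0, 0, 64.5, 0], [-0.243, 0.321, 0, 0, 0, 64.5, 0], [-0.243, 0.321, 0, 0, 0, 64.5, 0], [-0.243, 0.321, 0, 0, 0, 64.5, 0], [-0.243, 0.321, 0, 0, 0, 64.5, 0]]]'

```text
clock: 27.4
tool_pos: [649.2, -124.5, 189.6]
ee_rot: [-3.138, -0.099, -0.001]
wrist_force: [-1.3, -0.0, -1.1]
width: 0.121
```

Run:
```python
from meas import *
from mv import Ro
s=bot.read_state(); R=Ro.from_rotvec(s['ee_rot']).as_matrix(); print(s['clock'],s['tool_pos'],np.degrees(np.arctan2(R[1,0],R[0,0])),R[:,2].round(4),s['width'],s['wrist_force'])
c=vision.get_calibration("wrist"); im=vision.capture("wrist"); np.save("w10.npy",c["cam_to_world"]); cv2.imwrite("pics/w10.png",im[:,:,::-1])
b=vision.capture("side")[:,:,::-1]; d=vision.capture("scene")[:,:,::-1]
cv2.imwrite("pics/d10.png",b);cv2.imwrite("pics/s10.png",d)
o=np.hstack([cv2.resize(b[100:260,190:350],(400,400)),cv2.resize(d[230:410,150:330],(400,400))]); cv2.imwrite("pics/x10.png",o)
```

```text
27.4 [ 649.19674035 -124.51281581  189.5995613 ] 3.6073445418092005 [ 6.0e-04  1.8e-03 -1.0e+00] 0.1209260171534772 [-1.28551155 -0.0483961  -1.11159634]
```

View pics/w10.png

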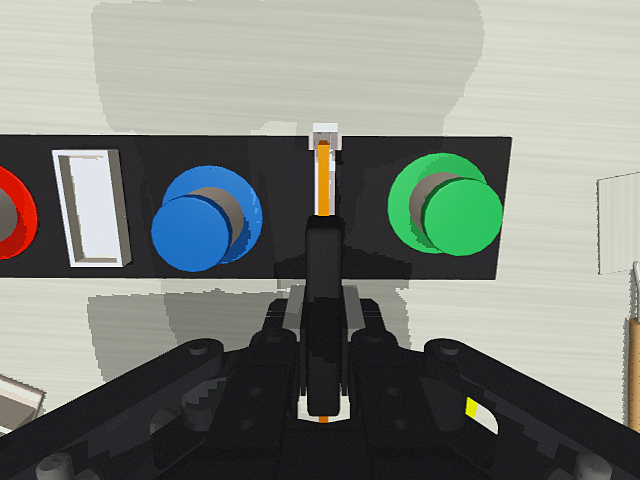

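View pics/x10.png

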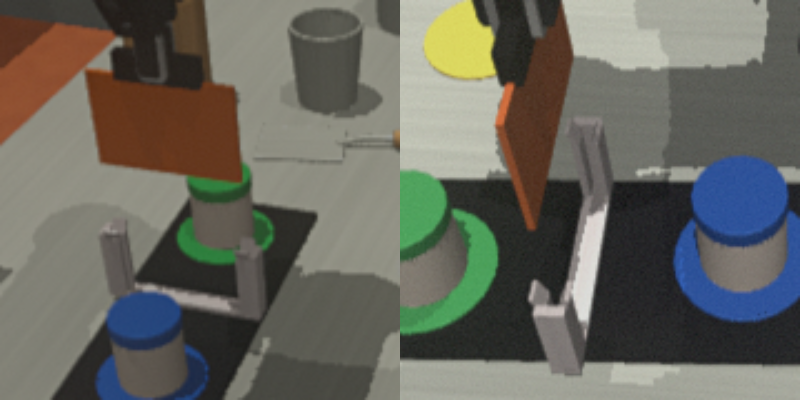

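Run:
```python
from meas import *
a=cv2.imread("pics/w10.png"); cv2.imwrite("pics/g3.png",cv2.resize(a[115:225,295:355],None,fx=7,fy=7,interpolation=cv2.INTER_NEAREST)[:770])
c=vision.get_calibration("wrist"); c["cam_to_world"]=np.load("w10.npy")
t=bot.read_state()['tool_pos']; 
from mv import Ro
R=Ro.from_rotvec(bot.read_state()['ee_rot']).as_matrix()
for a,dz in ((60,26),(60,-52),(11,30)): print(a,dz,proj(c,t+R[:,0]*a+[0,0,dz])[0].round(1))
for z in (11,76): print(z,[proj(c,[x,y,z])[0].round(1).tolist() for x,y in ((710,-121),(719,-120.3))])
```

```text
60 26 [320.6 146.1]
60 -52 [321.9 140.8]
11 30 [320.6 280.4]
11 [[322.8, 136.2], [322.7, 125.0]]
76 [[322.5, 137.5], [322.3, 123.8]]
```

View pics/g3.png

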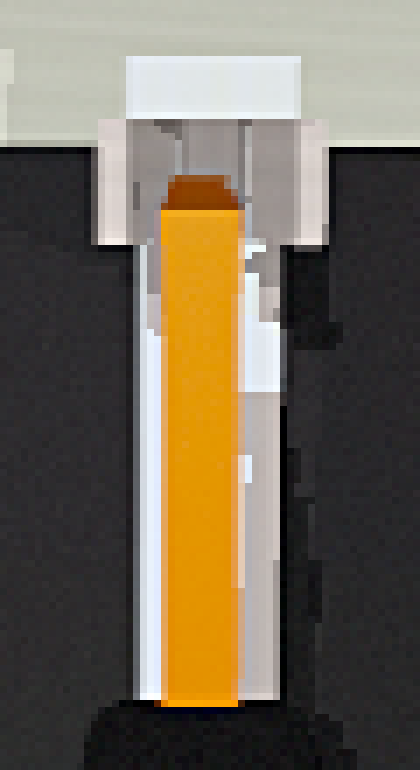

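The panel is over the guides and parallel to them. In the wrist zoom the guide centre is about 1.4 px right of the panel plane, which is roughly 1.1 mm. I shift by that and come down to just above the mouths.

Emit:
servo_tool --targets '[[[0.001, 0.001, 0.01, 0, 0, 0, 0], [0.001, 0.001, 0.025, 0, 0, 0, 0], [0.001, 0.001, 0.04, 0, 0, 0, 0], [0.001, 0.001, 0.05, 0, 0, 0, 0], [0.001, 0.001, 0.055, 0, 0, 0, 0], [0.001, 0.001, 0.055, 0, 0, 0, 0], [0.001, 0.001, 0.055, 0, 0, 0, 0]]]'

```text
clock: 28.13
tool_pos: [650.7, -126.4, 134.2]
ee_rot: [-3.139, -0.096, -0.0]
wrist_force: [0.3, 0.1, -0.9]
width: 0.122
```

Run:
```python
from meas import *
from mv import Ro
s=bot.read_state(); R=Ro.from_rotvec(s['ee_rot']).as_matrix(); print(s['clock'],s['tool_pos'],np.degrees(np.arctan2(R[1,0],R[0,0])),R[:,2].round(4),s['width'],s['wrist_force'])
im=vision.capture("wrist")[:,:,::-1]; b=vision.capture("side")[:,:,::-1]; d=vision.capture("scene")[:,:,::-1]
z=cv2.resize(im[105:225,285:365],(400,600),interpolation=cv2.INTER_NEAREST)
o=np.hstack([z,np.vstack([cv2.resize(b[160:260,210:330],(400,300)),cv2.resize(d[260:410,170:300],(400,300))])]); cv2.imwrite("pics/x11.png",o)
```

```text
28.1333 [ 650.69904807 -126.35261513  134.18747115] 3.515101296515939 [ 1.0e-04  1.4e-03 -1.0e+00] 0.12216532699050224 [ 0.346044    0.12885306 -0.92751883]
```

View pics/x11.png

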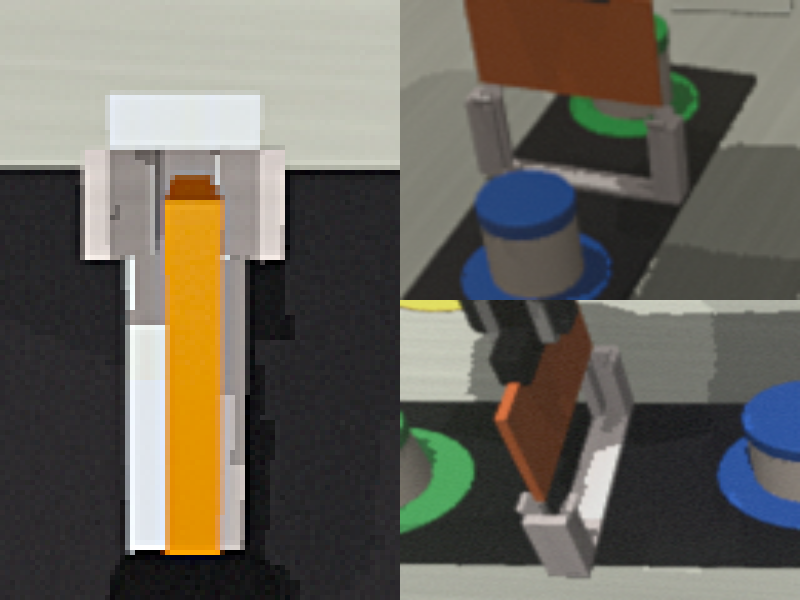

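The panel bottom is just above the mouths. In the wrist zoom the panel is about 1.7 px (1 mm) right of the channel centre, so I nudge back 1 mm and enter slowly.

Emit:
servo_tool --targets '[[[0, -0.001, 0, 0, 0, 0, 0], [0, -0.001, 0.002, 0, 0, 0, 0], [0, -0.001, 0.005, 0, 0, 0, 0], [0, -0.001, 0.009, 0, 0, 0, 0], [0, -0.001, 0.013, 0, 0, 0, 0], [0, -0.001, 0.017, 0, 0, 0, 0], [0, -0.001, 0.021, 0, 0, 0, 0], [0, -0.001, 0.025, 0, 0, 0, 0], [0, -0.001, 0.03, 0, 0, 0, 0], [0, -0.001, 0.03, 0, 0, 0, 0]]]'

```text
clock: 29.12
tool_pos: [649.8, -125.2, 102.7]
ee_rot: [-3.138, -0.096, 0.002]
wrist_force: [0.5, -0.3, -0.7]
width: 0.127
```

Run:
```python
from meas import *
im=vision.capture("wrist")[:,:,::-1]; b=vision.capture("side")[:,:,::-1]; d=vision.capture("scene")[:,:,::-1]
z=cv2.resize(im[105:225,285:365],(400,600),interpolation=cv2.INTER_NEAREST)
o=np.hstack([z,np.vstack([cv2.resize(b[160:260,210:330],(400,300)),cv2.resize(d[260:410,170:300],(400,300))])]); cv2.imwrite("pics/x12.png",o)
```

```text
(no output)
```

View pics/x12.png

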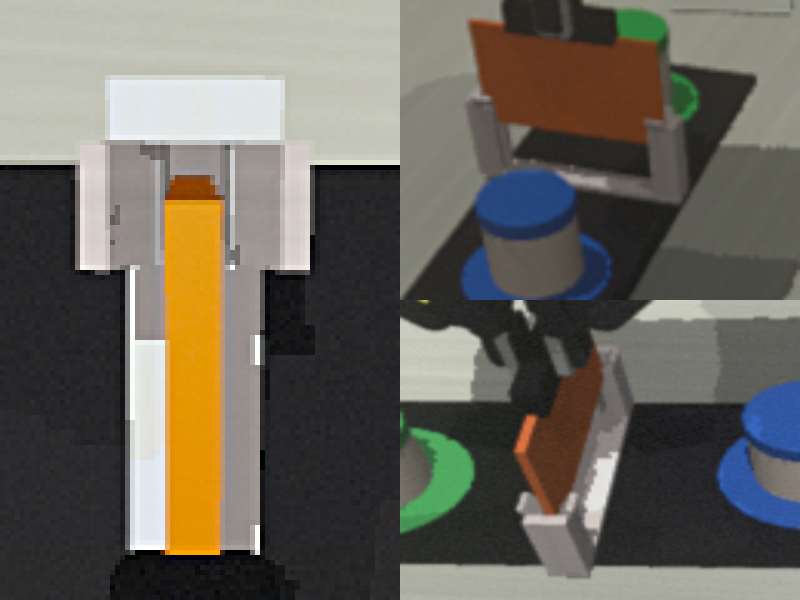

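The panel is in the slots, centred and free of force. Continuing down.

Emit:
servo_tool --targets '[[[0, 0, 0.004, 0, 0, 0, 0], [0, 0, 0.008, 0, 0, 0, 0], [0, 0, 0.012, 0, 0, 0, 0], [0, 0, 0.016, 0, 0, 0, 0], [0, 0, 0.02, 0, 0, 0, 0], [0, 0, 0.024, 0, 0, 0, 0], [0, 0, 0.028, 0, 0, 0, 0], [0, 0, 0.031, 0, 0, 0, 0], [0, 0, 0.034, 0, 0, 0, 0], [0, 0, 0.036, 0, 0, 0, 0], [0, 0, 0.037, 0, 0, 0, 0], [0, 0, 0.037, 0, 0, 0, 0]]]'

```text
clock: 30.27
tool_pos: [650.4, -125.2, 66.9]
ee_rot: [-3.138, -0.096, 0.0]
wrist_force: [0.4, -0.0, -0.4]
width: 0.121
```

Emit:
servo_tool --targets '[[[0, 0, 0.001, 0, 0, 0, 0], [0, 0, 0.002, 0, 0, 0, 0], [0, 0, 0.003, 0, 0, 0, 0], [0, 0, 0.003, 0, 0, 0, 0]]]'

```text
clock: 30.6
tool_pos: [650.4, -125.1, 64.0]
ee_rot: [-3.138, -0.096, -0.0]
wrist_force: [-1.4, 0.8, -0.9]
width: 0.125
```

Emit:
servo_tool --targets '[[[0, 0, 0.001, 0, 0, 0, 0], [0, 0, 0.0015, 0, 0, 0, 0], [0, 0, 0.0015, 0, 0, 0, 0]]]'

```text
clock: 30.85
tool_pos: [650.5, -125.3, 63.3]
ee_rot: [-3.139, -0.096, -0.001]
wrist_force: [-1.8, -0.0, 4.8]
width: 0.127
```

Contact comes at the expected height (63.3, +4.8 N). Releasing and retreating.

Emit:
servo_tool --targets '[[[0, 0, 0, 0, 0, 0, 0.6], [0, 0, 0, 0, 0, 0, 0.6], [0, 0, 0, 0, 0, 0, 0.6], [0, 0, 0, 0, 0, 0, 0.6], [0, 0, 0, 0, 0, 0, 0.6], [0, 0, -0.01, 0, 0, 0, 0.6], [0, 0, -0.03, 0, 0, 0, 0.6], [0, 0, -0.06, 0, 0, 0, 0.6], [0, 0, -0.1, 0, 0, 0, 0.6], [0, 0, -0.14, 0, 0, 0, 0.6], [-0.03, 0, -0.14, 0, 0, 0, 0.6], [-0.06, 0, -0.14, 0, 0, 0, 0.6], [-0.1, 0, -0.14, 0, 0, 0, 0.6], [-0.1, 0, -0.14, 0, 0, 0, 0.6], [-0.1, 0, -0.14, 0, 0, 0, 0.6]]]'

```text
clock: 32.1
tool_pos: [549.2, -131.8, 204.4]
ee_rot: [-3.138, -0.096, -0.004]
wrist_force: [0.7, 0.6, 0.7]
width: 0.604
```

Run:
```python
from meas import *
s=bot.read_state(); print(s['clock'],s['tool_pos'],s['wrist_force'],s['width'])
c=vision.get_calibration("wrist"); np.save("w13.npy",c["cam_to_world"]); w=vision.capture("wrist"); cv2.imwrite("pics/w13.png",w[:,:,::-1])
d=vision.capture("scene")[:,:,::-1]; cv2.imwrite("pics/s13.png",d); b=vision.capture("side")[:,:,::-1]; cv2.imwrite("pics/d13.png",b)
print(dark_fit(c,w,(650.,-125.,0.06),60,50))  # model z 86..110, real seat 89..113
cs=vision.get_calibration("scene"); z=cv2.resize(d[260:400,100:520],None,fx=1.9,fy=1.9)
for p in ((657.5,-225.5),(634.7,-26.7),(626.7,173)):
  for P in (circ(*p,29,73),circ(*p,28,9)):
    cv2.polylines(z,[((proj(cs,P)-[100,260]+.5)*1.9).astype(int)],True,(0,255,255),1)
H=cv2.convexHull(proj(cs,box(650,-125.2,0.06,70,12,89,113)).astype(np.float32))[:,0]; cv2.polylines(z,[((H-[100,260]+.5)*1.9).astype(int)],True,(0,255,255),1)
cv2.imwrite("pics/ov13.png",np.vstack([z,cv2.resize(b[140:260,190:350],(798,330*798//798))[:330]]))
```

```text
32.1 [ 549.16220461 -131.77576613  204.4113809 ] [0.67225483 0.60577503 0.70149671] 0.6036121096547155
(array([ 6.51380377e+02, -1.32999086e+02, -1.35655684e-01]), np.float64(20.181054760942697), np.uint64(6099))
```

View pics/w13.png

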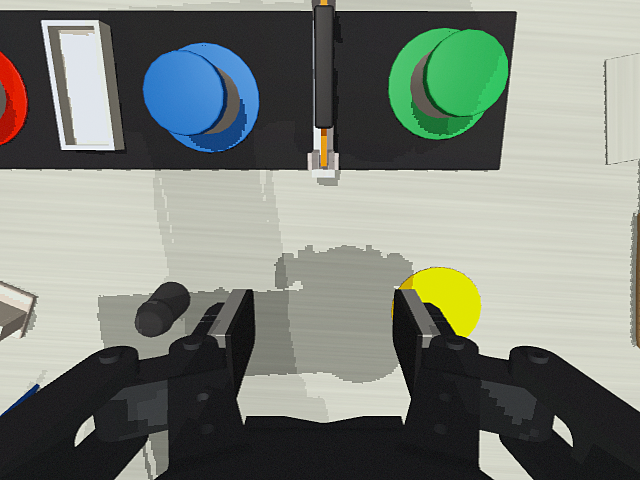

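View pics/ov13.png

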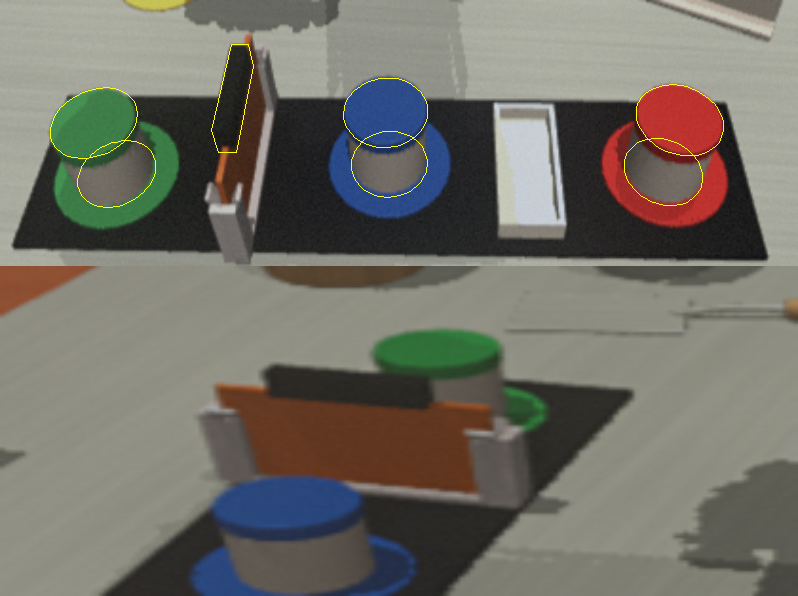

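The panel is seated on the sill, with its handle at wrist (324,65) matching the seated-height overlay. The tubs match their targets and the arm is clear. Handing in.

```bash
python3 -c "
from plant import bot
print(bot.job_done())"
```

```text
the job is handed in; nothing more can be done
None
```

The job is finished and handed in after about 32 s of the 125 s. I moved red to yellow, then green, blue and red to their own mats. After that I moved the orange panel from its stand into the guides and released it.

**Tubs:** In the last pictures all three stand upright on their own mats. By eye they line up with outlines drawn at the mat centres.

**Panel:** It sits on the sill between the channels, and its handle fits the outline for the seated height. It made contact with the sill at the expected height, with about 5 N of force. The arm was clear of everything at the end.

**Checks that failed or disagreed:**
- The first grip on the panel handle closed just above it and read width 0. The pad tips sit about 28 mm higher than the reported tool point suggests. I went 22 mm lower and the second grip held.
- The blue tub was pressed onto its mat with up to about 28 N before I eased off.
- Several automatic position fits failed: the last one on the panel handle and the ones on lids the same colour as their mats. I judged those by eye from the overlays instead.

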